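# Pin the floating sampler deck into line

### The job

Swing the steel guard on the autosampler up and over until it stays open by itself and let go. Then pick the tapered locating pin off its cradle, lay it in the sloped rest with its collar up against the top of the channel and let go, take it again by the handle so that it can hang upright, and work it down, point first, through the hole in the loose deck plate and the matching hole in the base beneath, which are several millimetres out of line so that you must feel for the gap, until its collar sits flat on the plate; leave it there with the guard still open. Do not knock over or push away the glassware and bottle.

Things in the scene. Friction and masses are not known exactly. Their poses are not given: they have to be found in the camera images.
- flap (a joint): hinge of the guard, rad: 0 = closed, lying level over the hole; 1.95 = fully open, leaning back on its stop. Let go below about 1.57 it falls shut, above it falls open. Almost no friction, 120 g.
- flap_bar (a point): centre of the guard's round grip bar, 10 mm thick, running along this frame's x, 100 mm from the hinge axis in the guard's plane. It is carried on two 5 mm arms, 62 mm apart inside. The guard's plate (72 mm wide, 4 mm thick) ends 58 mm from the hinge, so a finger fits between it and the bar. Closed, the bar overhangs the base's edge by at least 34 mm; only the bench is below it.
- flap_hinge (a point): point of the guard's hinge axis opposite the bar's centre; the axis is this frame's x, level, 118 mm above the bench. The bar swings up and then over towards the white tube rack.
- deck_hole (a point): centre of the 20 mm hole in the deck plate, at the plate's top face, 98 mm up; z up, x parallel to the hinge axis, which lies 32 mm (less or more the plate's float) towards -y. The base's fixed top under the plate is 14 mm thick, with its own sharp-edged 20 mm hole, open below, 7 to 10 mm out of line with the plate's in a direction not given: feel or look for it. The plate's hole has a 1.5 mm chamfer.
- deck: aluminium deck plate, 140 x 276 x 8 mm, lying on the base; it floats up to 11 mm sideways either way along its x and y without turning, against about 2 N of friction, and carries a white tube rack fixed to it, which begins 108 mm from the hole and whose tubes reach 161 mm above the bench. Origin: at bench height, on the axis of its hole.
- pin_grip (a point): centre of the pin's black round handle, 22 mm thick, 65 mm long; x runs along the pin towards its point. Pin: 140 mm long, about 170 g: handle, steel collar 32 mm wide and 6 mm thick, steel shank. It balances 7 mm past the shoulder. At the start it lies level in a grey cradle, axis 45 mm up, held under the handle's last 8 mm and under the shank just past the collar.
- pin_shoulder (a point): point on the pin's axis at the collar's face towards the point, 38.5 mm from pin_grip; x towards the point. With the pin home this face lies on the deck plate's top.
- pin_tip (a point): centre of the pin's point, 69 mm from the shoulder. From the shoulder the shank is parallel for 24 mm (18.5 mm thick), then tapers over 45 mm to a flat point 8 mm wide.
- rest_seat (a point): where the pin's shoulder comes when it lies in the fixed white sloped rest, 88 mm up. The rest is an open-topped channel, 58 mm long, 22 mm wide inside, falling at 45 degrees; its floor is 9.3 mm under the pin's axis, its walls rise 7 mm above the axis. The collar stops on the channel's upper end; the handle stands out free beyond it, up the slope.
- rest_foot (a point): where the pin's point comes when the pin lies in the rest: 69 mm from rest_seat, down the slope along the channel.
- beaker: glass beaker standing near the work, 72 mm diameter, 95 mm tall, origin at the centre of its underside; leave alone
- reagent: white plastic reagent bottle, 66 mm diameter, 150 mm tall, origin at the centre of its underside; leave alone
- flask: glass flask with a long neck, 72 mm diameter, 155 mm tall, origin at the centre of its underside; leave alone
There are look-alikes about, which are no part of the job. Leave any red look-alike of the part that bears pin_grip alone.

How it is judged:
By the outcome, as a careful person would: the job done as asked, in the order asked, and still so for the second after the job is handed in, with the robot touching nothing.
It also fails if it takes over 72 s, if anything falls off the work surface, if the arm or the gripper's body presses on something with over 40 N, if the wrist force passes 120 N, or if a joint passes its speed limit or range.

### The arm

A 6-joint arm with a two-finger parallel gripper is mounted at the origin on the work surface. World frame = base frame: x ahead of the robot, y to its left, z up, the work surface at z = 0. Lengths are in mm, angles in rad, forces in N, time in s.
With the tool pointing down it reaches from about 400 to 825 mm from the base axis. Payload 7 kg.
Tool frame: the origin (TCP) lies at the very end of the fingers, on their centre line; the grasp point (between the pads) lies 19 mm behind it; z points along the fingers, y is the direction in which the jaws open and shut (so a half turn about z gives the same grasp; the last joint's range is limited). The gripper opens to 88 mm and grips with 3 to 60 N. Pads are 19 mm wide; open, the fingers measure 130 mm over their backs; the gripper's body (78 mm by 193 mm) begins 47 mm behind the grasp point.
Start: joints at [0.288, 0.359, 0.012, 0, -1.224, -0.288], TCP at [674.978, -0.019, 226.561] pointing down, gripper open.
Joint ranges: [-3.07, 3.07], [-1.43, 2.12], [-1.02, 1.25], [-3.03, 1.67], [-3.05, -0], [-3.03, 3.03]. Speed limits (rad/s): [2.39, 2.39, 3.01, 3.14, 3.14, 3.14].

### API

Orientations are given as a unit quaternion [x, y, z, w].
In Python, from cell import env, vision, spotter gives the robot as it stands.
- The arm moves only by the tool servo_tool, never from a script. Its arguments are lists of equal length, an entry for each row: "dp": the shift along the tool's x, y, z in cm, a list of three; "dr": the turn, a rotation vector about the tool's x, y, z in degrees, a list of three; "hand": the finger opening in cm, from 0 to 8.76. In form: {"dp": [[x, y, z], ...], "dr": [[rx, ry, rz], ...], "hand": [hand, ...]}. A call has 1 to 5 rows; each row shifts and turns the commanded pose from where the row before left it, along the tool's axes as they then stand; what a row does not reach is not made up. A row lasts 1/12 s, in which the tool goes at most 41.7 mm and 7.16 degrees, less where a joint would pass 70% of its speed; a pose out of reach is approached as far as the arm can. A call is refused whole if a number of a shift passes 4.17 or a number of a turn 7.16, either way. A call with a gripper value outside its range is refused whole. The fingers move at their own pace and stop on an object; "grip_force" is the grip in N (left out, the last holds). Time passes only in rows, so rows that do not move let the fingers close. It gives the time, the measured TCP pose, the force and the opening at its end, in the units of the state.
- env.state(): the state, without advancing time (a new reading comes with each control period).
- vision.capture(name): name is "scene" or "side" or "wrist"; returns a dict with "img" (420x560x3 uint8, red, green, blue), "fx", "fy", "cx", "cy" (pixels), "distortion" ([k1, k2, p1, p2, k3] as OpenCV has them; the pictures are not rectified), "xyz" and "orientation" of the camera in the world. Camera axes: x right, y down, z forward; pixel columns grow to the right and rows downward; lengths in mm; the calibration is good to about 2 mm. A picture is of the moment at which its call begins. There is no depth.
- env.finish_job(): hands the job in, once; it reports no verdict.
Trained networks look in the newest picture that a camera, given by its name, has taken for a name from the list of things; names that differ only in an ending like _2 or _b are one class to them, and where a whole thing is asked for, a point or a joint stands for the part that bears it (a point fixed in the world has none). Each returns a list of dicts, best first, with "score" (0 to 1); they miss things now and then, are a little off and sometimes report something else, mostly with a low value. They report only what shows in the picture. A call takes as long as a camera call. They do not tell look-alikes from the thing itself.
- spotter.silhouettes(camera, target): "region" (420x560 bool, what is visible of it) and "pixel" ([column, row] in pixels, amid what is visible of it).
The state is a dict: "time": time; "joints": joint angles; "qvel": joint speeds; "tau": joint torques, N m; "tcp_pos": TCP position; "ee_rot": TCP orientation; "force": force on the tool from outside, world axes, zero at the start; "moment": the same for the moment, N m; "grip_width": finger opening in mm.
Only numpy, scipy, OpenCV 4.12 (cv2) and the standard library are available. Lean on these libraries where they do the work, as an engineer would, in place of code of your own. Each camera call takes 0.05 s, during which the arm holds its last target.

## Working session

There is one attempt and no reset: what is moved stays moved. The work goes in short steps, Python scripts to look and compute and a tool call to move; the robot and the scene stay as the last step left them, time stands still between calls to the robot, and variables do not carry over. Pictures are saved under pics/ and viewed, and the job is handed in when it is done.

Besides the shell and the picture viewer there is one more tool, called after ">>>" as a command line: name --argument value ..., lists and objects as JSON in quotes. servo_tool: Moves the arm, as the interface text tells. Its arguments: {"type":"object","properties":{"dp":{"type":"array","items":{"type":"array","items":{"type":"number"}}},"dr":{"type":"array","items":{"type":"array","items":{"type":"number"}}},"hand":{"type":"array","items":{"type":"number"}},"grip_force":{"type":"number"}},"required":["dp","dr","hand"]}

```bash
ls; mkdir -p pics
cat > h.py <<'E'
import numpy as np, cv2
from scipy.spatial.transform import Rotation as R
from cell import env, vision, spotter
import pickle
def cap(n,save=None):
    d=vision.capture(n)
    if save: cv2.imwrite('pics/%s.png'%save,d['img'][:,:,::-1])
    pickle.dump(d,open('/tmp/%s.pkl'%n,'wb'))
    return d
def load(n): return pickle.load(open('/tmp/%s.pkl'%n,'rb'))
def K(d): return np.array([[d['fx'],0,d['cx']],[0,d['fy'],d['cy']],[0,0,1.]])
def ray(d,px):
    u=cv2.undistortPoints(np.array([[px]],float),K(d),np.array(d['distortion'],float))[0,0]
    v=R.from_quat(d['orientation']).apply([u[0],u[1],1.])
    return np.array(d['xyz'],float),v/np.linalg.norm(v)
def atz(d,px,z):
    o,v=ray(d,px); return o+v*(z-o[2])/v[2]
def proj(d,P):
    r=R.from_quat(d['orientation']).inv()
    P=np.atleast_2d(np.asarray(P,float))
    c=r.apply(P-np.array(d['xyz']))
    p,_=cv2.projectPoints(c.reshape(-1,1,3),np.zeros(3),np.zeros(3),K(d),np.array(d['distortion'],float))
    return p.reshape(-1,2)
def tri(obs):
    A=np.zeros((3,3));b=np.zeros(3)
    for d,px in obs:
        o,v=ray(d,px);M=np.eye(3)-np.outer(v,v);A+=M;b+=M@o
    X=np.linalg.solve(A,b)
    return X,[np.linalg.norm(proj(d,X)[0]-px) for d,px in obs]
E
python3 - <<'E'
from h import *
for n in ['scene','side','wrist']:
    d=cap(n,n+'0'); print(n,d['xyz'],R.from_quat(d['orientation']).as_matrix().round(3).tolist(),d['fx'])
    for t in ['flap_bar','deck','pin_grip','rest_seat','beaker','reagent','flask']:
        try:
            for s in spotter.silhouettes(n,t): print(' ',t,round(s['score'],2),np.round(s['pixel']),s['region'].sum())
        except Exception as e: print(t,e)
print(env.state())
E
```

```text
pics
scene [1354.92134687  287.64347839  628.31524413] [[-0.124, 0.547, -0.828], [0.992, 0.05, -0.116], [-0.022, -0.836, -0.549]] 485.25003130489563
  flap_bar 0.61 [135. 185.] 542
  deck 0.73 [ 67. 191.] 6068
  pin_grip 0.96 [422. 214.] 619
  pin_grip 0.88 [433. 270.] 559
  pin_grip 0.79 [265. 218.] 419
  pin_grip 0.56 [199. 247.] 560
  rest_seat 0.75 [351. 224.] 962
  beaker 0.83 [265. 269.] 2125
  beaker 0.71 [180. 292.] 1765
  reagent 0.58 [359. 274.] 2486
  reagent 0.29 [349. 224.] 899
  flask 0.77 [180. 291.] 1953
side [ 327.36629887 1143.85822374 1006.20449749] [[-0.969, -0.151, 0.193], [-0.245, 0.644, -0.725], [-0.014, -0.75, -0.661]] 531.3458655345105
  flap_bar 0.87 [326. 155.] 433
  flap_bar 0.57 [302. 296.] 1421
  flap_bar 0.19 [310. 232.] 387
  pin_grip 0.89 [316. 346.] 535
  pin_grip 0.69 [291. 206.] 317
  pin_grip 0.67 [308. 234.] 298
  pin_grip 0.61 [234. 336.] 507
  rest_seat 0.81 [302. 298.] 1380
  beaker 0.82 [235. 224.] 929
  reagent 0.64 [218. 271.] 1180
  flask 0.9 [239. 193.] 681
wrist [674.81786756 -75.14241038 385.11559484] [[-1.0, 0.001, 0.0], [0.001, 0.96, 
[... 390 characters left out ...]
6
{'time': 1.2, 'joints': array([ 2.88116917e-01,  3.58564059e-01,  1.18733253e-02,  1.03059841e-05,
       -1.22412199e+00, -2.88082631e-01]), 'qvel': array([-6.79200864e-04,  3.72309666e-04,  1.23897528e-04,  4.89071602e-06,
        9.25485320e-04, -3.90515495e-04]), 'tau': array([ 2.88605625e-03, -5.82394338e+01,  2.93288898e+01,  7.00223878e+00,
        1.26486630e-02, -6.74885428e-05]), 'tcp_pos': array([ 6.74956993e+02, -1.71881365e-02,  2.26574731e+02]), 'ee_rot': array([ 7.07120141e-01, -7.07093421e-01,  3.49106565e-07,  9.51591392e-06]), 'force': array([-0.59433837, -0.71134304,  0.2069079 ]), 'moment': array([-0.04023098, -0.03411747, -0.03272648]), 'grip_width': 87.70136935819897}
```

View pics/scene0.png

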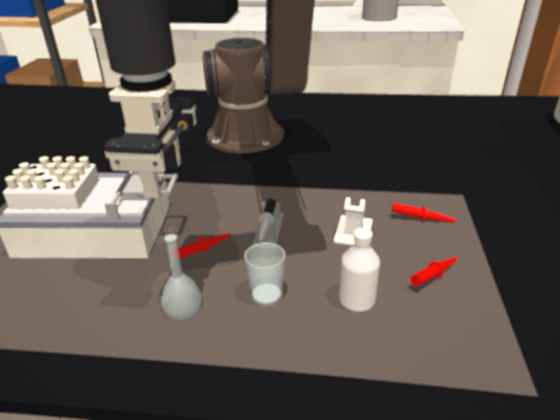

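View pics/side0.png

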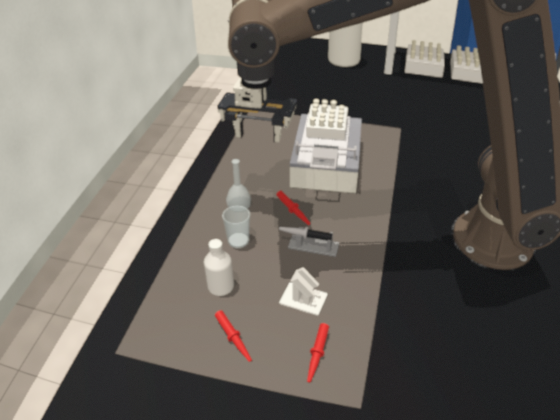

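View pics/wrist0.png

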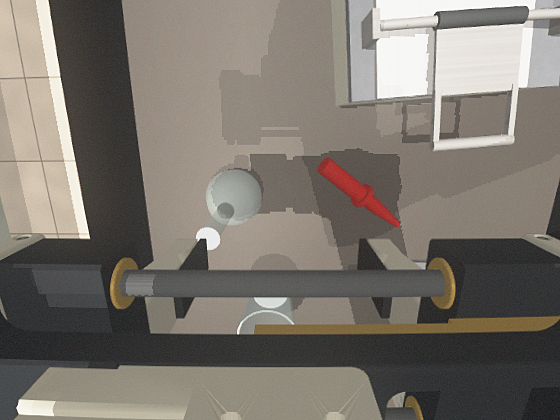

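Run:
```python
import cv2
a=cv2.imread('pics/side0.png'); b=cv2.imread('pics/scene0.png'); w=cv2.imread('pics/wrist0.png')
c1=cv2.resize(a[80:320,260:380],None,fx=2.5,fy=2.5,interpolation=3)[:600]
c2=cv2.resize(b[140:290,190:390],None,fx=2,fy=2,interpolation=3)
c3=cv2.resize(b[140:260,0:190],None,fx=2.5,fy=2.5,interpolation=3)
import numpy as np
C=np.zeros((600,800,3),np.uint8);C[:600,:300]=c1;C[:300,300:700]=c2;C[300:600,300:775]=c3
cv2.imwrite('pics/c0.png',C)
```

```text
(no output)
```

View pics/c0.png

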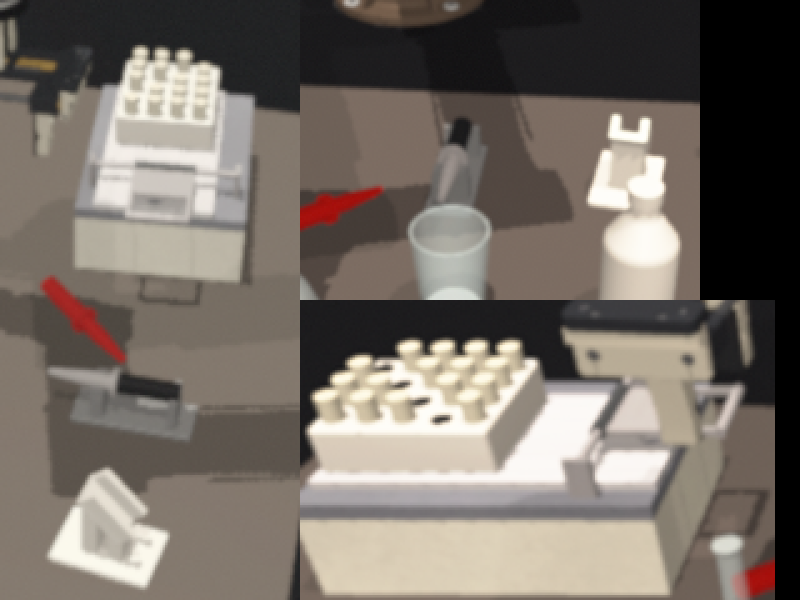

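Run:
```python
from h import *
w=load('wrist')
img=w['img']
cv2.imwrite('pics/w1.png',cv2.resize(img[0:170,330:560],None,fx=3.4,fy=3.4,interpolation=cv2.INTER_CUBIC)[:,:,::-1])
for n,p in dict(barL=(435,147),barR=(514,140),hL=(440,19),hR=(527,15),hend=(380,24)).items(): print(n,atz(w,p,118).round(1))
s=load('side')
for n,p in dict(h0=(308,231),h1=(332,236),tip=(279,231)).items(): print('pin',n,atz(s,p,45).round(1))
c=load('scene')
for n,p in dict(h0=(270,201),h1=(265,220)).items(): print('pin',n,atz(c,p,50).round(1))
```

```text
barL [538.2 -51.9 118. ]
barR [466.3 -58.8 118. ]
hL [ 547.2 -154.5  118. ]
hR [ 474.7 -159.6  118. ]
hend [ 596. -150.  118.]
pin h0 [507.9 137.6  45. ]
pin h1 [443.  141.9  45. ]
pin tip [582.4 155.2  45. ]
pin h0 [447. 141.  50.]
pin h1 [522.4 140.9  50. ]
```

View pics/w1.png

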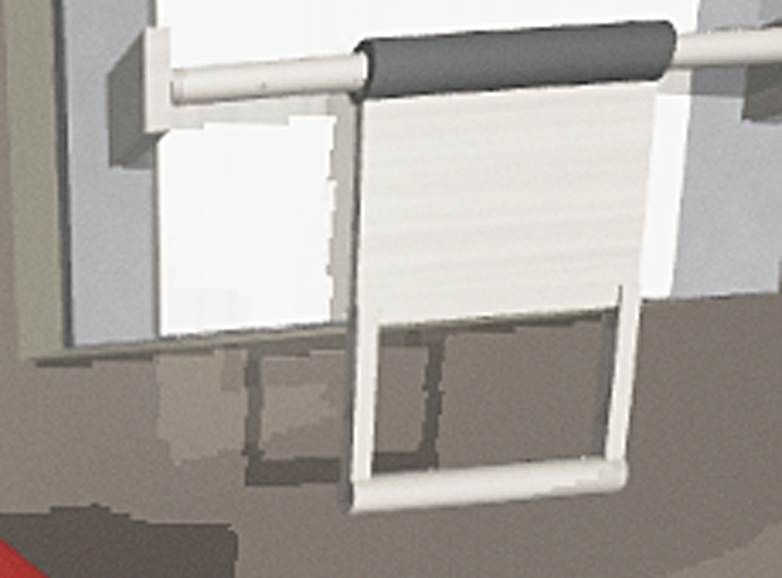

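```bash
cat >> h.py <<'E'
def Rt(z,y):
    z=np.array(z,float);z/=np.linalg.norm(z);y=np.array(y,float);y-=z*(y@z);y/=np.linalg.norm(y)
    return R.from_matrix(np.c_[np.cross(y,z),y,z])
def plan(wps,maxp=35,maxr=7,start=None):
    """wps: list of (pos,R[,rows])"""
    s=env.state()
    p=np.array(s['tcp_pos']);q=R.from_quat(s['ee_rot'])
    if start: p,q=start
    out=[]
    for w in wps:
        P,Q=np.array(w[0],float),w[1]
        rv=(q.inv()*Q).as_rotvec(degrees=True)
        n=max(1,int(np.ceil(max(np.linalg.norm(P-p)/maxp,np.linalg.norm(rv)/maxr))))
        if len(w)>2: n=w[2]
        p0,q0=p,q
        for i in range(1,n+1):
            T=p0+(P-p0)*i/n
            QT=q0*R.from_rotvec(rv*i/n,degrees=True)
            dp=(q.inv().apply(T-p)/10).round(2);dr=(q.inv()*QT).as_rotvec(degrees=True).round(1)
            p=p+q.apply(dp*10);q=q*R.from_rotvec(dr,degrees=True)
            out.append((dp,dr))
    for i in range(0,len(out),5):
        c=out[i:i+5]
        print('dp',str([list(map(float,o[0])) for o in c]),'dr',str([list(map(float,o[1])) for o in c]))
    print('end',p.round(1))
ang=np.radians(4.75)
e=np.array([np.cos(ang),np.sin(ang),0]);n=np.array([-np.sin(ang),np.cos(ang),0]);Z=np.array([0,0,1.])
def st():
    s=env.state();q=R.from_quat(s['ee_rot']).as_matrix()
    print('t',round(s['time'],2),'tcp',s['tcp_pos'].round(1),'z',q[:,2].round(3),'y',q[:,1].round(3),'F',s['force'].round(1),'M',s['moment'].round(2),'w',round(s['grip_width'],1),'j',s['joints'].round(2))
E
python3 - <<'E'
from h import *
T=Rt([0,0,-1],n)
plan([([502.5,-55.3,160],T,14),([502.5,-55.3,102],T,3)])
E
```

```text
dp [[0.39, 1.23, 0.48], [0.53, 1.18, 0.47], [0.65, 1.12, 0.48], [0.76, 1.05, 0.47], [0.87, 0.96, 0.48]] dr [[0.0, -0.0, 6.1], [-0.0, -0.0, 6.1], [-0.0, -0.0, 6.1], [-0.0, -0.0, 6.1], [-0.0, -0.0, 6.0]]
dp [[0.96, 0.86, 0.47], [1.05, 0.76, 0.48], [1.12, 0.64, 0.47], [1.19, 0.51, 0.48], [1.23, 0.39, 0.48]] dr [[-0.0, -0.0, 6.1], [-0.0, -0.0, 6.1], [-0.0, -0.0, 6.1], [-0.0, -0.0, 6.1], [-0.0, -0.0, 6.1]]
dp [[1.27, 0.25, 0.47], [1.29, 0.12, 0.48], [1.3, -0.02, 0.47], [1.28, -0.15, 0.48], [-0.0, -0.0, 1.93]] dr [[-0.0, -0.0, 6.1], [-0.0, -0.0, 6.1], [-0.0, -0.0, 6.1], [-0.0, -0.0, 6.1], [-0.0, -0.0, -0.0]]
dp [[-0.0, -0.0, 1.94], [-0.0, -0.0, 1.93]] dr [[-0.0, -0.0, -0.0], [-0.0, -0.0, -0.0]]
end [502.5 -55.3 102. ]
```

>>> servo_tool --dp '[[0.4,1.23,0.48],[0.53,1.18,0.47],[0.65,1.12,0.48],[0.76,1.05,0.47],[0.87,0.96,0.48]]' --dr '[[0,0,6.1],[0,0,6.1],[0,0,6.1],[0,0,6.1],[0,0,6.0]]' --hand '[2.8,2.8,2.8,2.8,2.8]' --grip_force 10

```text
time: 1.62
tcp_pos: [612.8, -20.1, 202.6]
ee_rot: [-0.495, 0.869, -0.0, 0.0]
force: [0.3, 0.2, 0.9]
grip_width: 59.8
```

>>> servo_tool --dp '[[0.96,0.86,0.47],[1.05,0.76,0.48],[1.12,0.64,0.47],[1.19,0.51,0.48],[1.23,0.39,0.48]]' --dr '[[0,0,6.1],[0,0,6.1],[0,0,6.1],[0,0,6.1],[0,0,6.1]]' --hand '[2.8,2.8,2.8,2.8,2.8]'

```text
time: 2.03
tcp_pos: [551.3, -39.8, 178.8]
ee_rot: [-0.249, 0.969, -0.0, 0.0]
force: [0.6, -0.1, -0.6]
grip_width: 29.9
```

>>> servo_tool --dp '[[1.27,0.25,0.47],[1.29,0.12,0.48],[1.3,-0.02,0.47],[1.28,-0.15,0.48]]' --dr '[[0,0,6.1],[0,0,6.1],[0,0,6.1],[0,0,6.1]]' --hand '[2.8,2.8,2.8,2.8]'

```text
time: 2.37
tcp_pos: [502.0, -55.6, 159.9]
ee_rot: [-0.038, 0.999, 0.0, 0.0]
force: [-0.8, 0.4, 0.3]
grip_width: 27.8
```

Run:
```python
from h import *
st()
d=cap('wrist','wrist1'); s=cap('side','side1'); st()
b=[502.5,-55.3,118]
print(proj(d,[b,env.state()['tcp_pos']]),proj(s,[b]))
```

```text
t 2.37 tcp [502.  -55.6 159.9] z [ 0.  0. -1.] y [-0.077  0.997  0.   ] F [-0.8  0.4  0.3] M [-0.05 -0.09 -0.04] w 27.8 j [ 0.28  0.14 -0.45  0.   -0.98 -1.77]
t 2.47 tcp [500.6 -55.8 159.6] z [-0.001  0.    -1.   ] y [-0.078  0.997  0.   ] F [ 0.2 -0.1  0.1] M [-0.02 -0.15  0.01] w 28.1 j [ 0.28  0.13 -0.45 -0.   -0.98 -1.77]
[[282.72711149 228.78995416]
 [282.25435983 250.84724474]] [[324.24614091 166.62363351]]
```

View pics/wrist1.png

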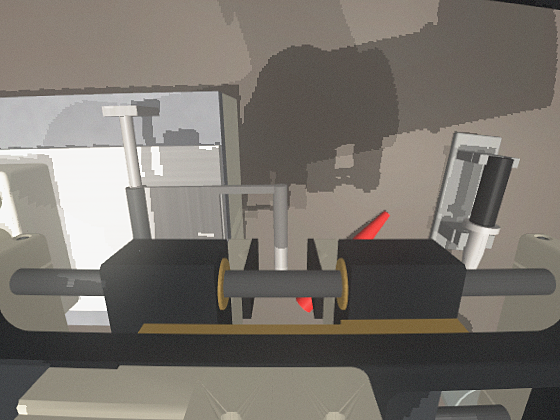

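View pics/side1.png

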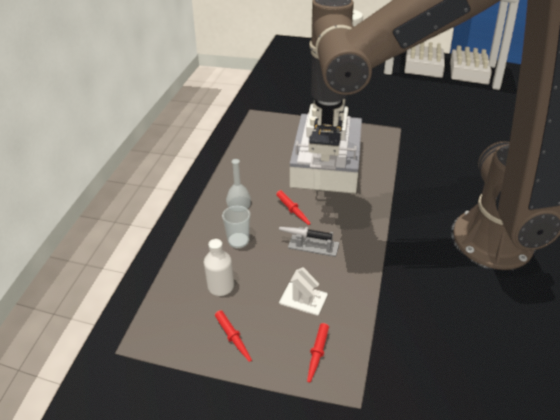

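>>> servo_tool --dp '[[0,0,1.95],[0,0,1.95],[0,0,1.8],[0,0,0]]' --dr '[[0,0,0],[0,0,0],[0,0,0],[0,0,0]]' --hand '[2.8,2.8,2.8,2.8]'

```text
time: 2.8
tcp_pos: [501.1, -55.5, 100.3]
ee_rot: [-0.042, 0.999, -0.0, -0.002]
force: [-0.8, -0.9, -0.3]
grip_width: 28.1
```

>>> servo_tool --dp '[[0,0,0],[0,0,0],[0,0,0],[0,0,0]]' --dr '[[0,0,0],[0,0,0],[0,0,0],[0,0,0]]' --hand '[0.6,0.6,0.6,0.6]'

```text
time: 3.13
tcp_pos: [503.7, -56.8, 104.5]
ee_rot: [-0.042, 0.999, -0.001, 0.001]
force: [2.9, -11.1, -0.3]
grip_width: 9.6
```

Run:
```python
from h import *
st()
```

```text
t 3.13 tcp [503.7 -56.8 104.5] z [ 0.002 -0.002 -1.   ] y [-0.084  0.996 -0.003] F [  2.9 -11.1  -0.3] M [-4.08 -1.17  0.03] w 9.6 j [ 0.28  0.2  -0.52  0.   -0.85 -1.77]
```

```bash
python3 -c "
import numpy as np
t=np.arange(0,13)*.155
y=10*(np.cos(t)-1);z=-10*np.sin(t)
print(np.c_[np.diff(y),np.diff(z)].round(2).tolist())"
```

```text
[[-0.12, -1.54], [-0.36, -1.51], [-0.59, -1.43], [-0.8, -1.33], [-0.99, -1.19], [-1.17, -1.02], [-1.31, -0.83], [-1.42, -0.61], [-1.5, -0.39], [-1.54, -0.15], [-1.55, 0.09], [-1.51, 0.33]]
```

>>> servo_tool --dp '[[0,-0.22,-1.54],[0,-0.4,-1.51],[0,-0.59,-1.43]]' --dr '[[0,0,0],[0,0,0],[0,0,0]]' --hand '[0.6,0.6,0.6]'

```text
time: 3.38
tcp_pos: [504.2, -67.3, 149.5]
ee_rot: [-0.041, 0.999, 0.0, 0.001]
force: [2.9, -4.7, -3.8]
grip_width: 9.8
```

Run:
```python
from h import *
st()
```

```text
t 3.38 tcp [504.2 -67.3 149.5] z [ 0.002  0.    -1.   ] y [-0.083  0.997  0.   ] F [ 2.9 -4.7 -3.8] M [-1.18 -0.92  0.03] w 9.8 j [ 0.25  0.15 -0.46  0.   -0.96 -1.74]
```

Going well; forces are low.

>>> servo_tool --dp '[[0,-0.8,-1.33],[0,-0.99,-1.19],[0,-1.17,-1.02],[0,-1.31,-0.83]]' --dr '[[0,0,0],[0,0,0],[0,0,0],[0,0,0]]' --hand '[0.6,0.6,0.6,0.6]'

```text
time: 3.72
tcp_pos: [508.0, -109.6, 194.2]
ee_rot: [-0.042, 0.999, 0.0, 0.002]
force: [1.0, 2.5, 2.3]
grip_width: 9.5
```

>>> servo_tool --dp '[[0,-1.42,-0.61],[0,-1.5,-0.39],[0,-1.54,-0.15],[0,-1.55,0.09],[0,-1.51,0.33]]' --dr '[[0,0,0],[0,0,0],[0,0,0],[0,0,0],[0,0,0]]' --hand '[0.6,0.6,0.6,0.6,0.6]'

```text
time: 4.13
tcp_pos: [514.3, -185.6, 200.9]
ee_rot: [-0.041, 0.999, -0.0, 0.002]
force: [1.1, 0.9, 0.1]
grip_width: 9.4
```

Run:
```python
from h import *
st(); d=cap('scene','scene2')
cv2.imwrite('pics/s2.png',cv2.resize(d['img'][60:270,0:260],None,fx=3,fy=2.8)[:,:,::-1])
```

```text
t 4.13 tcp [ 514.3 -185.6  200.9] z [ 0.004 -0.    -1.   ] y [-0.083  0.997 -0.   ] F [1.1 0.9 0.1] M [ 0.32 -0.55  0.07] w 9.4 j [ 0.01  0.17 -0.31  0.   -1.09 -1.5 ]
```

View pics/s2.png

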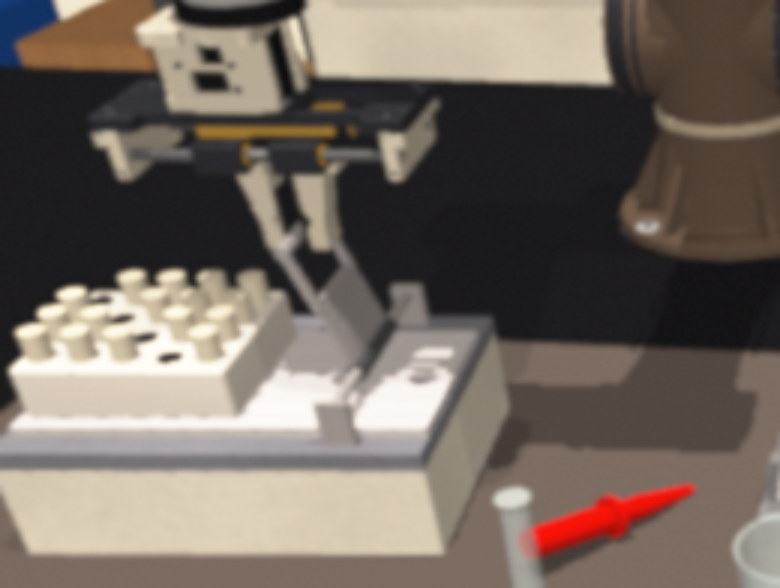

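>>> servo_tool --dp '[[0,0,0],[0,0,0],[0,0,0],[0,0,-1.5],[0,0,-2.5]]' --dr '[[0,0,0],[0,0,0],[0,0,0],[0,0,0],[0,0,0]]' --hand '[3.6,3.6,3.6,3.6,3.6]'

```text
time: 4.6
tcp_pos: [511.4, -184.0, 236.9]
ee_rot: [-0.041, 0.999, 0.001, -0.003]
force: [0.6, 0.5, -0.7]
grip_width: 33.9
```

Run:
```python
from h import *
st(); d=cap('scene','scene3')
cv2.imwrite('pics/s3.png',cv2.resize(d['img'][60:270,0:260],None,fx=3,fy=2.8)[:,:,::-1])
T=Rt([0,0,-1],-e)
plan([([510,-60,300],T)],maxp=35)
```

```text
t 4.6 tcp [ 511.4 -184.   236.9] z [-0.005  0.001 -1.   ] y [-0.082  0.997  0.001] F [ 0.6  0.5 -0.7] M [-0.04 -0.17  0.01] w 33.9 j [ 0.01  0.14 -0.26 -0.   -1.18 -1.5 ]
dp [[-0.05, 0.96, -0.43], [-0.16, 0.95, -0.44], [-0.27, 0.92, -0.43], [-0.39, 0.88, -0.43], [-0.49, 0.83, -0.43]] dr [[-0.0, 0.0, -6.9], [-0.0, 0.0, -6.9], [-0.1, 0.0, -7.0], [0.0, 0.0, -6.9], [-0.0, 0.0, -6.9]]
dp [[-0.58, 0.76, -0.43], [-0.67, 0.69, -0.44], [-0.75, 0.6, -0.43], [-0.82, 0.51, -0.43], [-0.87, 0.41, -0.43]] dr [[-0.0, 0.0, -6.9], [-0.1, 0.0, -6.9], [0.0, 0.0, -7.0], [-0.0, 0.1, -6.9], [-0.0, -0.0, -6.9]]
dp [[-0.92, 0.29, -0.43], [-0.94, 0.19, -0.43], [-0.96, 0.07, -0.43]] dr [[-0.0, -0.0, -6.9], [-0.1, -0.0, -6.9], [0.0, -0.0, -7.0]]
end [510. -60. 300.]
```

View pics/s3.png

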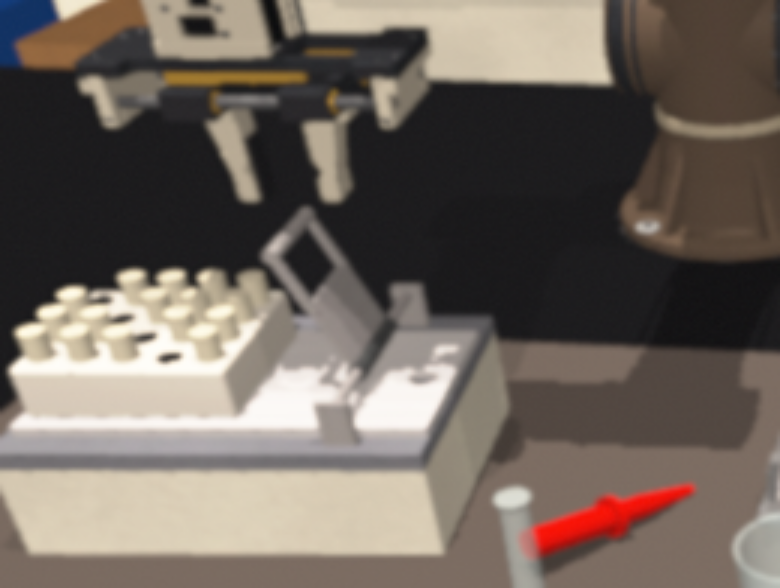

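Run:
```python
from h import *
T=Rt([0,0,-1],-e)
plan([([503,-50,226],T,13)],maxp=35)
```

```text
dp [[0.0, 1.04, 0.14], [-0.12, 1.04, 0.13], [-0.25, 1.01, 0.14], [-0.37, 0.97, 0.13], [-0.48, 0.93, 0.14]] dr [[-0.0, 0.0, -6.9], [-0.0, 0.0, -6.9], [-0.1, 0.0, -7.0], [0.0, 0.0, -6.9], [-0.0, 0.0, -6.9]]
dp [[-0.59, 0.86, 0.14], [-0.69, 0.78, 0.14], [-0.77, 0.69, 0.14], [-0.86, 0.6, 0.13], [-0.92, 0.48, 0.14]] dr [[-0.0, 0.0, -6.9], [-0.1, 0.0, -6.9], [0.0, 0.0, -7.0], [-0.0, 0.1, -6.9], [-0.0, -0.0, -6.9]]
dp [[-0.98, 0.37, 0.14], [-1.01, 0.26, 0.14], [-1.03, 0.12, 0.13]] dr [[-0.0, -0.0, -6.9], [-0.1, -0.0, -6.9], [0.0, -0.0, -7.0]]
end [503. -50. 226.]
```

>>> servo_tool --dp '[[0,1.04,0],[-0.12,1.04,0],[-0.25,1.01,0.0],[-0.37,0.97,0],[-0.48,0.93,0.2]]' --dr '[[0,0,-6.9],[0,0,-6.9],[0,0,-7],[0,0,-6.9],[0,0,-6.9]]' --hand '[5,5,5,5,5]'

```text
time: 5.07
tcp_pos: [508.9, -131.9, 237.4]
ee_rot: [-0.34, 0.941, -0.0, 0.001]
force: [-0.5, 0.1, -0.4]
grip_width: 49.9
```

>>> servo_tool --dp '[[-0.59,0.86,0.2],[-0.69,0.78,0.2],[-0.77,0.69,0.2],[-0.86,0.6,0.2],[-0.92,0.48,0.2]]' --dr '[[0,0,-6.9],[0,0,-6.9],[0,0,-7],[0,0,-6.9],[0,0,-6.9]]' --hand '[5,5,5,5,5]'

```text
time: 5.48
tcp_pos: [504.2, -80.0, 226.9]
ee_rot: [-0.604, 0.797, -0.0, 0.0]
force: [0.2, -0.1, -0.6]
grip_width: 49.7
```

>>> servo_tool --dp '[[-0.98,0.37,0.15],[-1.01,0.26,0.15],[-1.03,0.12,0.15],[0,0,0]]' --dr '[[0,0,-6.9],[0,0,-6.9],[0,0,-7],[0,0,0]]' --hand '[5,5,5,5]'

```text
time: 5.82
tcp_pos: [501.6, -48.2, 222.3]
ee_rot: [0.738, -0.675, -0.0, -0.0]
force: [0.7, 0.4, -0.4]
grip_width: 50.0
```

Run:
```python
from h import *
st(); d=cap('wrist','wrist4'); c=cap('scene'); s=cap('side','side4')
print(d['xyz'],proj(d,[[508,-125,98]]))
cv2.imwrite('pics/s4.png',cv2.resize(s['img'][190:330,240:370],None,fx=4.5,fy=4.2,interpolation=2)[:,:,::-1])
cv2.imwrite('pics/s4b.png',cv2.resize(c['img'][180:290,220:400],None,fx=4.4,fy=4.4,interpolation=2)[:,:,::-1])
```

```text
t 5.82 tcp [501.6 -48.2 222.3] z [ 0.     0.001 -1.   ] y [-0.996 -0.09  -0.   ] F [ 0.7  0.4 -0.4] M [-0.04  0.05 -0.05] w 50.0 j [ 0.29  0.08 -0.36 -0.   -1.13 -0.2 ]
[ 508.1282277  -123.1175878   380.79961388] [[282.81255401 117.17611627]]
```

View pics/wrist4.png

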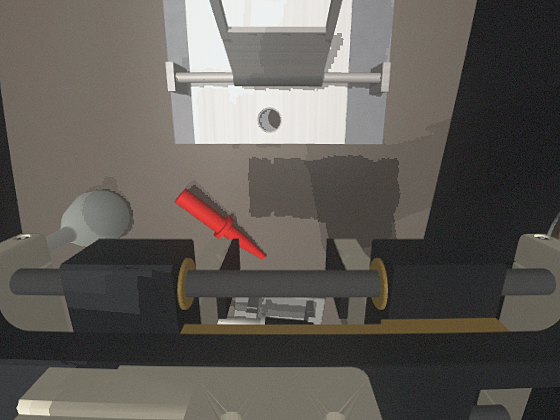

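View pics/s4.png

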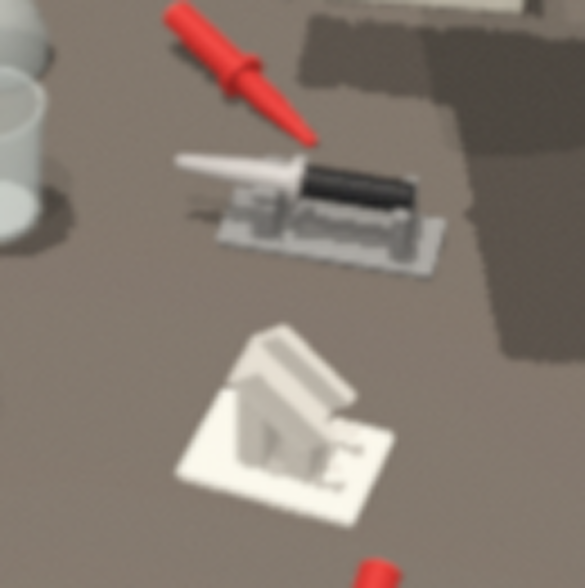

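View pics/s4b.png

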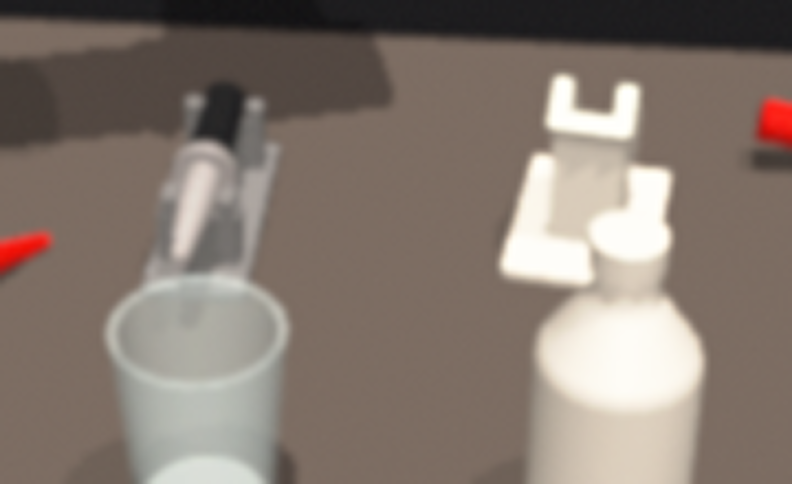

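Run:
```python
from h import *
d=load('wrist')
cv2.imwrite('pics/hole.png',cv2.resize(d['img'][95:150,240:310],None,fx=10,fy=10,interpolation=2)[:,:,::-1])
```

```text
(no output)
```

View pics/hole.png

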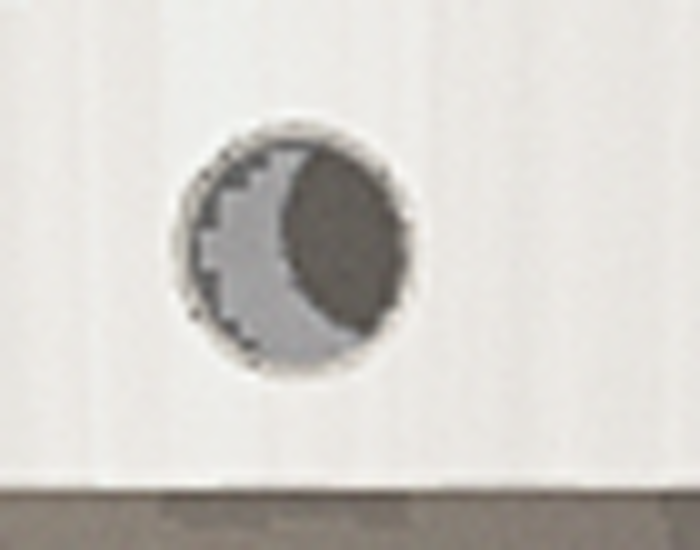

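```bash
cat > hole.py <<'E'
from h import *
from scipy.optimize import least_squares
d=load('wrist')
top=[(195,248),(408,240),(300,138),(290,362),(215,180),(385,180)]
top=[(240+x/10,95+y/10) for x,y in top]
T=np.array([atz(d,p,97)[:2] for p in top])
f=lambda c:np.hypot(*(T-c[:2]).T)-c[2]
r=least_squares(f,[*T.mean(0),10]);print('plate',r.x,r.fun.round(2))
b=[(310,148),(290,180),(281,220),(285,250),(300,280),(330,315),(362,335)]
B=np.array([atz(d,(240+x/10,95+y/10),90)[:2] for x,y in b])
g=lambda c:np.hypot(*(B-c).T)-10
r2=least_squares(g,T.mean(0)+[-5,0]);print('base',r2.x,r2.fun.round(2), r2.x-r.x[:2], np.hypot(*(r2.x-r.x[:2])))
E
python3 hole.py
```

```text
plate [ 519.39994463 -121.37641354    9.94953953] [-0.16 -0.07  0.02  0.09  0.11  0.01]
base [ 511.72176267 -124.38412471] [ 0.1   0.07  0.09 -0.01 -0.28 -0.11  0.35] [-7.67818196 -3.00771117] 8.246260041851578
```

Run:
```python
from h import *
s=load('side');c=load('scene')
for n,a,b in [('end',(332.2,236),(271.3,201.5)),('collar',(305.5,231.8),(266.3,214.8)),('tip',(279.6,228.3),(260.7,238))]:
    print(n,tri([(s,a),(c,b)]),atz(s,a,45).round(1),atz(c,b,45).round(1))
# rest
f=lambda x,y:(240+x/4.5,190+y/4.2)
g=lambda x,y:(220+x/4.4,180+y/4.4)
for n,a,b in [('near prong top',f(238,372),g(628,85)),('far prong top',f(285,326),g(565,78))]:
    print(n,tri([(s,a),(c,b)]))
```

```text
end (array([442.39731199, 143.06033594,  46.02827202]), [np.float64(0.04421236233966267), np.float64(0.05129635560876702)]) [442.5 141.8  45. ] [440.9 142.9  45. ]
collar (array([511.49282908, 144.76652553,  52.61369023]), [np.float64(1.4814170391992347), np.float64(1.8267434956329467)]) [513.7 142.1  45. ] [495.3 139.5  45. ]
tip (array([582.83557536, 142.48350306,  45.61994476]), [np.float64(0.7821316675668892), np.float64(1.0330229189830018)]) [583.4 144.6  45. ] [579.6 140.6  45. ]
near prong top (array([498.84207803, 345.42032043,  93.63673554]), [np.float64(2.3639331881732266), np.float64(2.6651383824082178)])
far prong top (array([484.70898796, 312.27250719,  91.93045771]), [np.float64(0.22933946719081483), np.float64(0.2581163388172233)])
```

Run:
```python
from h import *
T=Rt([0,0,-1],[0,1,0])
plan([([555,235,250],T,16)])
s=load('side');c=load('scene')
# bottle bottoms: neck top (z=150)
print(tri([(s,(215.5,244)),(c,(363,235))]), atz(s,(215.5,244),150),atz(c,(363,236),150))
print('beaker',atz(s,(235,214),95),atz(c,(265,253),95))
print('flask',atz(s,(236,161),155),atz(c,(172,239),155))
```

```text
dp [[-1.75, -0.47, -0.17], [-1.78, -0.29, -0.17], [-1.81, -0.11, -0.17], [-1.81, 0.08, -0.18], [-1.79, 0.27, -0.17]] dr [[-0.0, 0.0, 5.9], [-0.0, 0.0, 5.9], [-0.0, 0.0, 5.9], [-0.0, 0.0, 5.9], [-0.0, 0.0, 6.0]]
dp [[-1.75, 0.45, -0.17], [-1.7, 0.63, -0.17], [-1.62, 0.8, -0.17], [-1.54, 0.96, -0.17], [-1.42, 1.12, -0.17]] dr [[-0.0, 0.0, 5.9], [-0.0, 0.0, 5.9], [-0.0, 0.0, 5.9], [-0.0, 0.0, 5.9], [-0.0, 0.0, 5.9]]
dp [[-1.3, 1.25, -0.18], [-1.17, 1.39, -0.17], [-1.02, 1.49, -0.17], [-0.86, 1.6, -0.17], [-0.69, 1.67, -0.17]] dr [[-0.0, 0.0, 5.9], [-0.0, 0.0, 5.9], [0.0, 0.0, 5.9], [0.0, 0.0, 6.0], [0.0, 0.0, 5.9]]
dp [[-0.51, 1.74, -0.17]] dr [[0.0, 0.0, 5.9]]
end [555. 235. 250.]
(array([688.17985303, 334.92228442, 145.34160709]), [np.float64(0.0018225528705393648), np.float64(0.0025626746528319387)]) [686.226498   339.29454001 150.        ] [697.41825112 334.41562011 150.        ]
beaker [695.90206783 170.41608406  95.        ] [689.20521784 167.66078799  95.        ]
flask [735.34155251  23.72212998 155.        ] [742.17807122  23.75851803 155.        ]
```

>>> servo_tool --dp '[[-1.75,-0.47,-0.17],[-1.78,-0.29,-0.17],[-1.81,-0.11,-0.17],[-1.81,0.08,-0.18],[-1.79,0.27,-0.17]]' --dr '[[0,0,5.9],[0,0,5.9],[0,0,5.9],[0,0,5.9],[0,0,6]]' --hand '[5,5,5,5,5]'

```text
time: 6.38
tcp_pos: [518.4, 39.4, 231.2]
ee_rot: [-0.534, 0.845, -0.0, 0.0]
force: [0.1, 0.2, 0.4]
grip_width: 50.4
```

>>> servo_tool --dp '[[-1.75,0.45,-0.17],[-1.7,0.63,-0.17],[-1.62,0.8,-0.17],[-1.54,0.96,-0.17],[-1.42,1.12,-0.17]]' --dr '[[0,0,5.9],[0,0,5.9],[0,0,5.9],[0,0,5.9],[0,0,5.9]]' --hand '[5,5,5,5,5]'

```text
time: 6.8
tcp_pos: [534.9, 128.5, 239.6]
ee_rot: [-0.302, 0.953, -0.0, 0.0]
force: [0.2, -1.1, -0.4]
grip_width: 49.9
```

>>> servo_tool --dp '[[-1.3,1.25,-0.18],[-1.17,1.39,-0.17],[-1.02,1.49,-0.17],[-0.86,1.6,-0.17],[-0.69,1.67,-0.17]]' --dr '[[0,0,5.9],[0,0,5.9],[0,0,5.9],[0,0,6],[0,0,5.9]]' --hand '[5,5,5,5,5]'

```text
time: 7.22
tcp_pos: [551.4, 217.5, 248.1]
ee_rot: [-0.048, 0.999, -0.0, 0.0]
force: [1.1, -0.2, -0.1]
grip_width: 50.0
```

>>> servo_tool --dp '[[-0.51,1.74,-0.17],[0,0,0]]' --dr '[[0,0,5.9],[0,0,0]]' --hand '[5,5]'

```text
time: 7.38
tcp_pos: [555.3, 237.0, 249.6]
ee_rot: [0.003, 1.0, 0.0, 0.0]
force: [0.8, 0.1, 0.5]
grip_width: 50.0
```

Run:
```python
from h import *
st(); d=cap('wrist','wrist5'); print(d['xyz'])
cv2.imwrite('pics/w5.png',cv2.resize(d['img'][0:250,90:490],None,fx=2,fy=2,interpolation=2)[:,:,::-1])
print(proj(d,[[442,143,46],[475,143,46],[582,142.5,45]]))
```

```text
t 7.38 tcp [555.3 237.  249.6] z [ 0.001  0.    -1.   ] y [0.006 1.    0.   ] F [0.8 0.1 0.5] M [-0.01 -0.17  0.02] w 50.0 j [ 0.73  0.23 -0.12  0.   -1.22 -2.3 ]
[480.15838469 237.17899579 408.07190014]
[[199.48732613  85.84013819]
 [201.6539961  115.70953677]
 [208.12623236 203.24741518]]
```

View pics/w5.png

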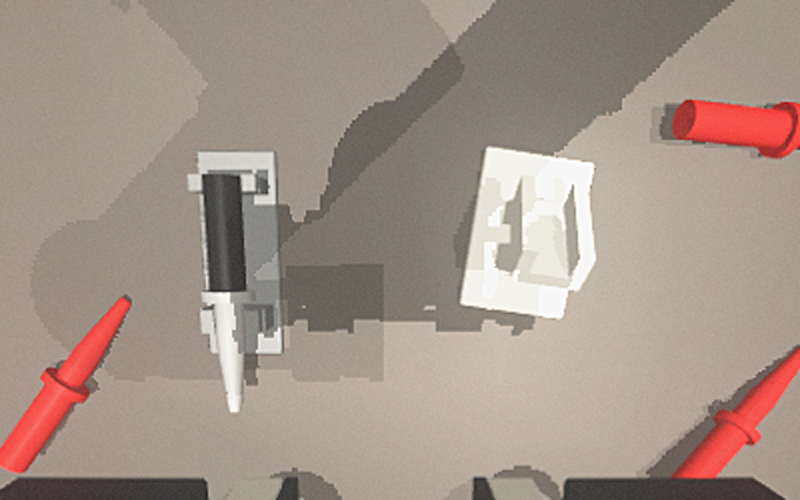

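Run:
```python
from h import *
d=load('wrist')
for p in [(201.2,88),(203.8,146),(207.5,204)]: print(atz(d,p,45).round(1))
cv2.imwrite('pics/rest5.png',cv2.resize(d['img'][65:165,315:395],None,fx=6,fy=6,interpolation=2)[:,:,::-1])
```

```text
[444.3 144.5  45. ]
[510.2 142.6  45. ]
[583.  141.6  45. ]
```

View pics/rest5.png

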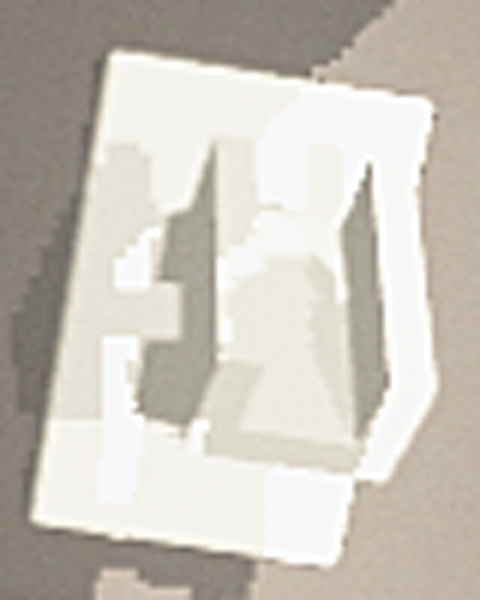

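>>> servo_tool --dp '[[-0.5,3.1,1.2],[-0.5,3.1,1.2],[-0.5,3.1,1.2],[0,0,0]]' --dr '[[0,0,0],[0,0,0],[0,0,0],[0,0,0]]' --hand '[5,5,5,5]'

```text
time: 7.77
tcp_pos: [568.9, 330.4, 210.1]
ee_rot: [-0.002, 1.0, -0.001, -0.001]
force: [0.1, -0.9, -0.7]
grip_width: 49.9
```

Run:
```python
from h import *
st(); d=cap('wrist','wrist6'); print(d['xyz'])
cv2.imwrite('pics/w6.png',cv2.resize(d['img'][60:210,200:360],None,fx=4,fy=4,interpolation=2)[:,:,::-1])
```

```text
t 7.77 tcp [568.9 330.4 210.1] z [-0.003 -0.002 -1.   ] y [-0.003  1.    -0.002] F [ 0.1 -0.9 -0.7] M [-0.12 -0.11 -0.02] w 49.9 j [ 0.82  0.34 -0.05 -0.   -1.18 -2.39]
[494.34182066 330.30127947 368.79960033]
```

View pics/w6.png

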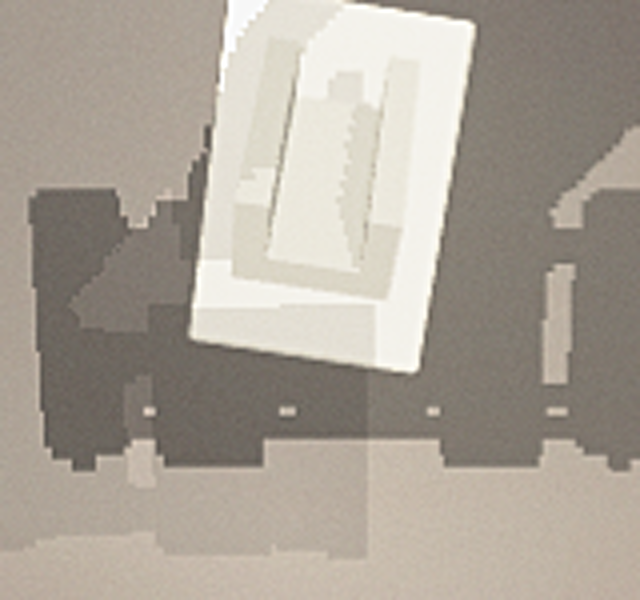

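Run:
```python
from h import *
d=load('wrist')
f=lambda x,y:(200+x/4-0.4,60+y/4-0.4)
P=lambda x,y,z:atz(d,f(x,y),z)
zt=92.95
a,b,L,Rr=[P(*q,zt) for q in [(234,205),(402,225),(272,210),(370,222)]]
print(a,b,L,Rr)
v=(b-a)[:2];print('h angle from outer', np.degrees(np.arctan2(v[1],v[0]))-90, np.hypot(*v))
# base plate edges z~4
c=[P(*q,4) for q in [(230,0),(190,338),(417,372),(476,20)]]
for i,j in [(1,0),(2,3),(1,2),(0,3)]:
    w=(c[j]-c[i])[:2];print('plate',np.degrees(np.arctan2(w[1],w[0])),np.hypot(*w))
# wall lines lower end: walls 58 long
zl=zt-41
l1,r1=P(265,38,zl),P(418,60,zl)
print(l1,r1,((l1+r1)/2).round(1)); m=((l1+r1)/2-(a+b)/2)[:2];print(np.degrees(np.arctan2(-m[1],-m[0])),np.hypot(*m))
```

```text
[486.02350028 308.46309834  92.95      ] [490.21845612 345.86002482  92.95      ] [487.08115086 316.89726809  92.95      ] [489.59910913 338.71561318  92.95      ]
h angle from outer -6.400330503912144 37.63147306095751
plate 171.63266906488116 95.22250903494741
plate 171.59417507070745 100.27056642394697
plate 81.70673707483468 69.53883945544963
plate 85.85426137373004 69.79551658946068
[445.1311667  313.57193124  51.95      ] [450.11563872 351.45102323  51.95      ] [447.6 332.5  51.9]
-7.52546024780774 40.84942127146154
```

Run:
```python
from h import *
T=Rt([0,0,-1],[0.021,1,0])
plan([([476.5,144,110],T,8),([476.5,144,28],T,3)])
```

```text
dp [[1.16, -2.3, 1.27], [1.15, -2.31, 1.28], [1.14, -2.31, 1.27], [1.14, -2.31, 1.26], [1.13, -2.32, 1.27]] dr [[-0.0, -0.0, 0.2], [-0.0, -0.0, 0.1], [-0.1, -0.1, 0.2], [0.0, 0.0, 0.2], [0.0, 0.0, 0.2]]
dp [[1.12, -2.32, 1.27], [1.12, -2.32, 1.26], [1.11, -2.33, 1.27], [0.0, 0.0, 2.73], [0.01, 0.0, 2.74]] dr [[-0.0, -0.0, 0.1], [-0.0, -0.0, 0.2], [-0.0, -0.1, 0.2], [-0.0, 0.0, -0.0], [-0.0, 0.0, -0.0]]
dp [[-0.0, 0.01, 2.73]] dr [[-0.0, 0.0, -0.0]]
end [476.5 144.   28. ]
```

>>> servo_tool --dp '[[1.16,-2.3,1.27],[1.15,-2.31,1.28],[1.14,-2.31,1.27],[1.14,-2.31,1.26],[1.13,-2.32,1.27]]' --dr '[[0,0,0.2],[0,0,0.1],[0,0,0.2],[0,0,0.2],[0,0,0.2]]' --hand '[5,5,5,5,5]' --grip_force 50

```text
time: 8.23
tcp_pos: [510.9, 210.3, 150.2]
ee_rot: [0.007, 1.0, 0.0, 0.0]
force: [0.3, -0.3, -0.2]
grip_width: 50.1
```

>>> servo_tool --dp '[[1.12,-2.32,1.27],[1.12,-2.32,1.26],[1.11,-2.33,1.27],[0,0,0]]' --dr '[[0,0,0.1],[0,0,0.2],[0,0,0.2],[0,0,0]]' --hand '[5,5,5,5]'

```text
time: 8.57
tcp_pos: [472.7, 138.1, 110.3]
ee_rot: [0.013, 1.0, -0.001, -0.002]
force: [-1.0, -0.9, -0.8]
grip_width: 50.2
```

Run:
```python
from h import *
st(); d=cap('wrist','wrist7')
p=env.state()['tcp_pos']
print(proj(d,[[476.5,144,45],[583,141.6,45],p]))
```

```text
t 8.57 tcp [472.7 138.1 110.3] z [-0.005 -0.002 -1.   ] y [ 0.026  1.    -0.002] F [-1.  -0.9 -0.8] M [-0.12  0.11  0.01] w 50.2 j [ 0.68  0.17 -0.54 -0.   -0.86 -2.28]
[[290.07476411 222.41103345]
 [289.67228038 334.054565  ]
 [286.00644579 257.81378996]]
```

View pics/wrist7.png

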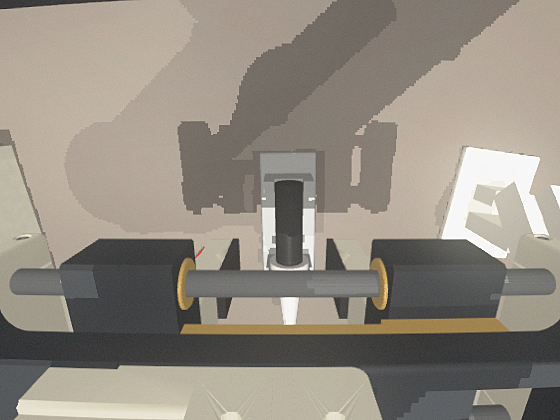

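Run:
```python
from h import *
st()
T=Rt([0,0,-1],[0.021,1,0])
plan([([476.5,144,28],T,4)])
```

```text
t 8.62 tcp [474.9 140.1 111.7] z [-0.002 -0.001 -1.   ] y [ 0.025  1.    -0.001] F [0.9 0.5 0.2] M [ 0.01 -0.2  -0.03] w 50.1 j [ 0.68  0.18 -0.53 -0.   -0.87 -2.28]
dp [[-0.04, 0.1, 2.09], [-0.04, 0.1, 2.1], [-0.04, 0.1, 2.09], [-0.03, 0.11, 2.09]] dr [[-0.0, -0.0, -0.1], [-0.0, -0.1, -0.0], [-0.0, 0.0, -0.1], [-0.1, -0.0, -0.0]]
end [476.5 144.   28. ]
```

>>> servo_tool --dp '[[0,0.05,2.1],[0,0.05,2.1],[0,0.05,2.1],[0,0.05,1.9],[0,0,0]]' --dr '[[0,0,0],[0,0,0],[0,0,0],[0,0,0],[0,0,0]]' --hand '[5,5,5,5,5]'

```text
time: 9.03
tcp_pos: [475.8, 144.2, 27.9]
ee_rot: [0.012, 1.0, -0.001, -0.002]
force: [-0.3, -0.1, 0.3]
grip_width: 50.1
```

Run:
```python
from h import *
st()
```

```text
t 9.03 tcp [475.8 144.2  27.9] z [-0.003 -0.002 -1.   ] y [ 0.023  1.    -0.002] F [-0.3 -0.1  0.3] M [-0.05  0.    0.02] w 50.1 j [ 0.69  0.3  -0.62 -0.   -0.66 -2.28]
```

Aligned; close, then lift.

>>> servo_tool --dp '[[0,0,0],[0,0,0],[0,0,0],[0,0,0],[0,0,0]]' --dr '[[0,0,0],[0,0,0],[0,0,0],[0,0,0],[0,0,0]]' --hand '[1.6,1.6,1.6,1.6,1.6]'

```text
time: 9.45
tcp_pos: [477.2, 144.4, 31.2]
ee_rot: [0.011, 1.0, -0.001, 0.0]
force: [9.6, -23.1, 3.2]
grip_width: 22.7
```

>>> servo_tool --dp '[[0,0,-1.0],[0,0,-2.5],[0,0,-3],[0,0,-3],[0,0,-3]]' --dr '[[0,0,0],[0,0,0],[0,0,0],[0,0,0],[0,0,0]]' --hand '[1.6,1.6,1.6,1.6,1.6]'

```text
time: 9.87
tcp_pos: [476.4, 145.2, 156.9]
ee_rot: [0.011, 1.0, 0.0, -0.0]
force: [1.1, 1.5, -2.0]
grip_width: 20.7
```

```bash
cat >> h.py <<'E'
hh=np.array([np.cos(np.radians(-7.8)),np.sin(np.radians(-7.8)),0]);tt=np.cross(Z,hh)
sv=(hh+Z)/2**.5;uv=(-hh+Z)/2**.5
seat=np.array([493.1,326.9,88.])
E
python3 - <<'E'
from h import *
st(); d=cap('wrist','wrist8'); s=cap('side','side8')
cv2.imwrite('pics/s8.png',cv2.resize(s['img'][120:340,220:400],None,fx=3,fy=2.7,interpolation=2)[:,:,::-1])
E
```

```text
t 9.87 tcp [476.4 145.2 156.9] z [-0.  0. -1.] y [0.023 1.    0.   ] F [ 1.1  1.5 -2. ] M [ 0.06 -0.17 -0.07] w 20.7 j [ 0.69  0.13 -0.47 -0.   -0.97 -2.28]
```

View pics/s8.png

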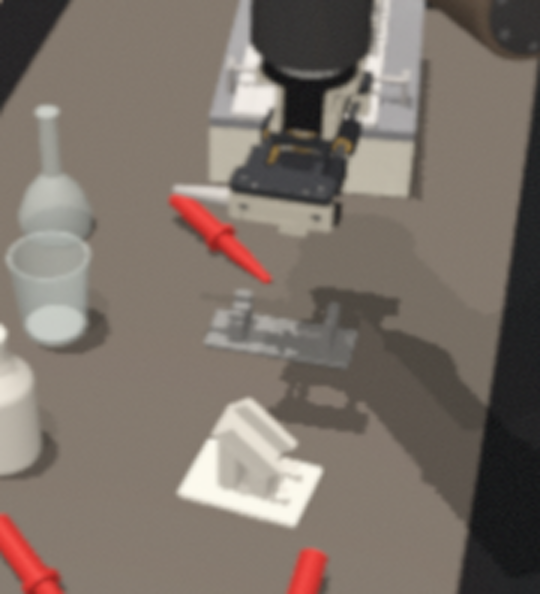

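View pics/wrist8.png

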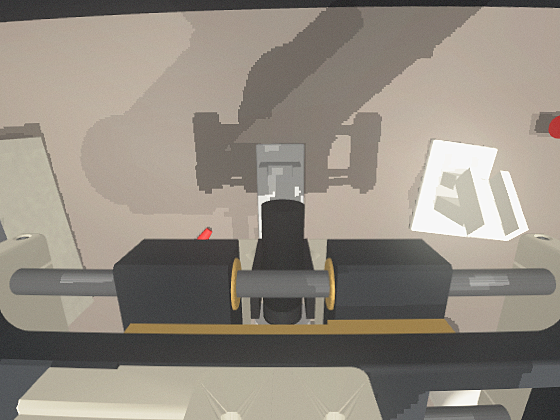

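Run:
```python
from h import *
d=load('wrist'); s=env.state(); p=s['tcp_pos'];q=R.from_quat(s['ee_rot'])
for zo in (-13,-15,-17,-19):
  for th in (0,4,-4):
    t=np.radians(th)
    # pin dir a in tool: (-cos,0,sin) ; tip drop positive
    a=np.array([-np.cos(t),0,np.sin(t)]);up=np.array([-np.sin(t),0,-np.cos(t)])
    c=np.array([0,0,zo])
    pts=[c-32.5*a+11*up,c-32.5*a-11*up,c-32.5*a+11*np.array([0,1,0]),c-32.5*a-11*np.array([0,1,0]),c+38.5*a]
    print(zo,th,proj(d,p+q.apply(np.array(pts))).round(1).tolist())
cv2.imwrite('pics/w8.png',cv2.resize(d['img'][180:340,220:350],None,fx=5,fy=3.7,interpolation=2)[:,:,::-1])
```

```text
-13 0 [[286.4, 220.7], [286.1, 207.6], [308.2, 213.7], [264.3, 213.7], [286.0, 332.6]]
-13 4 [[286.5, 224.0], [286.1, 207.6], [308.5, 215.2], [264.0, 215.2], [285.9, 329.3]]
-13 -4 [[286.4, 217.8], [286.0, 208.0], [307.8, 212.5], [264.6, 212.5], [286.0, 335.7]]
-15 0 [[286.5, 222.1], [286.1, 208.7], [308.5, 214.9], [264.1, 214.9], [286.0, 335.0]]
-15 4 [[286.5, 225.5], [286.1, 208.6], [308.8, 216.4], [263.8, 216.5], [286.0, 331.7]]
-15 -4 [[286.4, 219.1], [286.1, 209.0], [308.1, 213.7], [264.4, 213.7], [286.0, 338.2]]
-17 0 [[286.5, 223.5], [286.1, 209.7], [308.8, 216.1], [263.8, 216.1], [286.0, 337.5]]
-17 4 [[286.6, 227.0], [286.2, 209.7], [309.2, 217.7], [263.5, 217.7], [286.0, 334.0]]
-17 -4 [[286.5, 220.5], [286.1, 210.1], [308.4, 214.9], [264.1, 214.9], [286.1, 340.7]]
-19 0 [[286.6, 225.0], [286.2, 210.8], [309.1, 217.4], [263.6, 217.4], [286.1, 340.0]]
-19 4 [[286.6, 228.5], [286.2, 210.8], [309.5, 219.0], [263.2, 219.0], [286.0, 336.5]]
-19 -4 [[286.5, 221.9], [286.1, 211.1], [308.8, 216.1], [263.9, 216.1], [286.1, 343.3]]
```

View pics/w8.png

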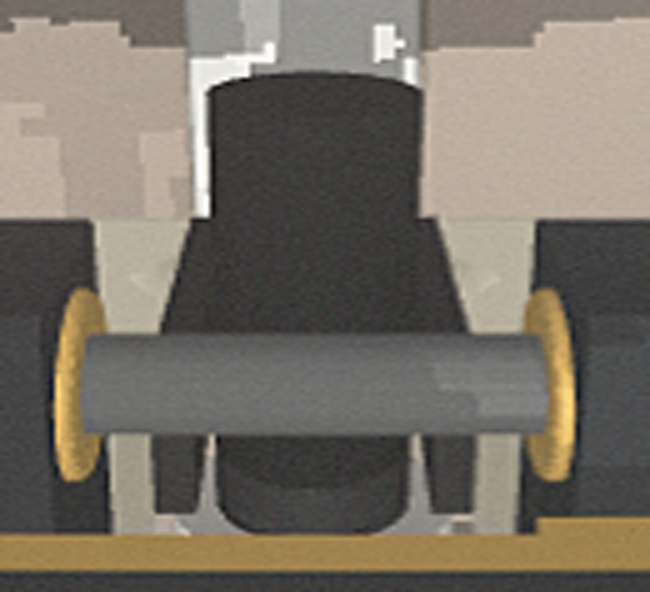

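Run:
```python
from h import *
from scipy.optimize import least_squares
d=load('wrist'); s=env.state(); p=s['tcp_pos'];q=R.from_quat(s['ee_rot'])
def model(v):
    dx,zo,th=v;t=np.radians(th)
    a=np.array([-np.cos(t),0,np.sin(t)]);up=np.array([-np.sin(t),0,-np.cos(t)]);Y=np.array([0,1,0])
    c=np.array([dx,0,zo])
    ph=np.linspace(0,2*np.pi,73)[:,None]
    ring=lambda off,r:c+off*a+r*(np.cos(ph)*up+np.sin(ph)*Y)
    E=proj(d,p+q.apply(ring(-32.5,11)));J=proj(d,p+q.apply(ring(32.5,11)))
    return E,J
def res(v):
    E,J=model(v)
    return [E[:,1].min()-199.5,(E[:,0].max()-E[:,0].min()-42.6), J[:,1].max()-324.6, J[:,0].max()-J[:,0].min()-(405-225)/5]
r=least_squares(lambda v:np.r_[res(v)[:3],(v[2])/4,(v[0])/4],[0,-15,0]);print(r.x,res(r.x))
```

```text
[ 2.73820668 -6.48562682  0.52426315] [np.float64(0.08696072847780556), np.float64(-0.16816769178908686), np.float64(0.004507795049562446), np.float64(1.7760504420571692)]
```

Run:
```python
from h import *
s=cap('side');c=cap('scene');w=cap('wrist');st()
cv2.imwrite('pics/t9.png',np.hstack([cv2.resize(s['img'][170:220,260:330],None,fx=5.5,fy=5.5,interpolation=2),cv2.resize(c['img'][110:160+20,240:310],None,fx=5.5,fy=4,interpolation=2)[:275]])[:,:,::-1])
```

```text
t 10.12 tcp [476.3 145.3 155. ] z [-0.     0.001 -1.   ] y [0.023 1.    0.001] F [-0.2  1.1 -2.3] M [-0.1   0.03  0.  ] w 20.8 j [ 0.69  0.13 -0.47 -0.   -0.97 -2.28]
```

View pics/t9.png

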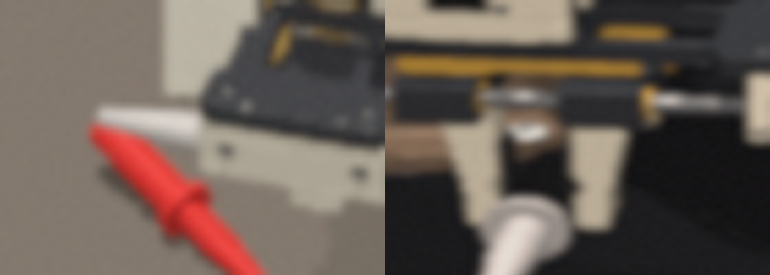

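Run:
```python
from h import *
s=load('side');c=load('scene')
o,v=ray(s,(277.8,190.5));print('tip at y=142.8',o+v*(142.8-o[1])/v[1])
o,v=ray(c,(266,167))
for x in (510,514,518):print('collar',o+v*(x-o[0])/v[0])
print(proj(s,[[476.3,145.3,155]]),proj(c,[[476.3,145.3,155],[476.3+30,145.3,155]]))
```

```text
tip at y=142.8 [587.20441264 142.8        171.61194194]
collar [510.         145.65446591 169.91038828]
collar [514.         146.32666581 172.0805541 ]
collar [518.         146.99886572 174.25071991]
[[321.02287586 202.7609435 ]] [[268.48008354 165.65874733]
 [266.36496454 172.67043966]]
```

Run:
```python
from h import *
QA=Rt([0,0,-1],[-1,0.02,0]);QC=Rt(-uv,-tt)
G=seat+38.5*sv; tc=G-16*uv
hov=tc+25*uv+15*sv
print(G,tc,hov)
plan([([485,225,205],QA),(hov+[0,0,25],QC),(hov,QC)],maxr=7)
```

```text
[520.07173388 323.20533204 115.22361108] [531.28076615 321.66988561 103.90990258] [524.27512098 322.62953963 132.19417382]
dp [[-0.05, 0.61, -0.38], [-0.13, 0.61, -0.39], [-0.2, 0.58, -0.38], [-0.26, 0.56, -0.39], [-0.34, 0.52, -0.38]] dr [[0.0, 0.0, -6.9], [0.0, 0.0, -7.0], [0.0, 0.0, -6.9], [0.0, 0.0, -6.9], [0.0, 0.0, -7.0]]
dp [[-0.39, 0.47, -0.38], [-0.45, 0.43, -0.39], [-0.49, 0.37, -0.38], [-0.54, 0.3, -0.39], [-0.57, 0.24, -0.38]] dr [[0.0, 0.0, -6.9], [0.0, 0.0, -7.0], [0.0, 0.0, -6.9], [0.0, 0.0, -6.9], [0.0, 0.0, -7.0]]
dp [[-0.59, 0.17, -0.38], [-0.61, 0.09, -0.39], [-0.62, 0.02, -0.38], [-0.7, -0.27, 0.34], [-0.69, -0.32, 0.32]] dr [[0.0, 0.0, -6.9], [0.0, 0.0, -6.9], [0.0, 0.0, -7.0], [2.3, 2.6, -5.6], [2.4, 2.6, -5.6]]
dp [[-0.67, -0.37, 0.31], [-0.64, -0.43, 0.29], [-0.61, -0.48, 0.28], [-0.58, -0.52, 0.27], [-0.53, -0.57, 0.27]] dr [[2.3, 2.7, -5.7], [2.3, 2.6, -5.6], [2.3, 2.6, -5.6], [2.4, 2.6, -5.6], [2.3, 2.6, -5.6]]
dp [[-0.49, -0.61, 0.28], [-0.44, -0.64, 0.27], [-0.39, -0.67, 0.28], [-0.33, -0.7, 0.3], [-0.28, -0.71, 0.31]] dr [[2.3, 2.6, -5.7], [2.3, 2.7, -5.6], [2.4, 2.6, -5.6], [2.3, 2.6, -5.6], [2.3, 2.6, -5.6]]
dp [[-0.23, -0.72, 0.33], [-0.16, -0.73, 0.34], [-1.77, -0.0, 1.77]] dr [[2.4, 2.6, -5.7], [2.3, 2.7, -5.6], [-0.0, -0.0, 0.0]]
end [524.3 322.6 132.2]
```

>>> servo_tool --dp '[[-0.05,0.61,-0.38],[-0.13,0.61,-0.39],[-0.2,0.58,-0.38],[-0.26,0.56,-0.39],[-0.34,0.52,-0.38]]' --dr '[[0,0,-6.9],[0,0,-7],[0,0,-6.9],[0,0,-6.9],[0,0,-7]]' --hand '[1.6,1.6,1.6,1.6,1.6]'

```text
time: 10.53
tcp_pos: [479.4, 175.8, 172.8]
ee_rot: [-0.29, 0.957, -0.001, -0.002]
force: [-0.2, -0.6, -1.2]
grip_width: 21.1
```

>>> servo_tool --dp '[[-0.39,0.47,-0.38],[-0.45,0.43,-0.39],[-0.49,0.37,-0.38],[-0.54,0.3,-0.39],[-0.57,0.24,-0.38]]' --dr '[[0,0,-6.9],[0,0,-7],[0,0,-6.9],[0,0,-6.9],[0,0,-7]]' --hand '[1.6,1.6,1.6,1.6,1.6]'

```text
time: 10.95
tcp_pos: [482.8, 206.6, 192.0]
ee_rot: [-0.562, 0.827, -0.0, -0.002]
force: [-0.4, 0.5, -2.0]
grip_width: 20.8
```

>>> servo_tool --dp '[[-0.59,0.17,-0.38],[-0.61,0.09,-0.39],[-0.62,0.02,-0.38],[-0.7,-0.27,0.34],[-0.69,-0.32,0.32]]' --dr '[[0,0,-6.9],[0,0,-6.9],[0,0,-7],[2.3,2.6,-5.6],[2.4,2.6,-5.6]]' --hand '[1.6,1.6,1.6,1.6,1.6]'

```text
time: 11.37
tcp_pos: [491.8, 239.1, 197.3]
ee_rot: [0.766, -0.639, 0.062, 0.004]
force: [-0.6, 0.0, -1.6]
grip_width: 20.6
```

>>> servo_tool --dp '[[-0.67,-0.37,0.31],[-0.64,-0.43,0.29],[-0.61,-0.48,0.28],[-0.58,-0.52,0.27],[-0.53,-0.57,0.27]]' --dr '[[2.3,2.7,-5.7],[2.3,2.6,-5.6],[2.3,2.6,-5.6],[2.4,2.6,-5.6],[2.3,2.6,-5.6]]' --hand '[1.6,1.6,1.6,1.6,1.6]'

```text
time: 11.78
tcp_pos: [504.4, 274.5, 179.4]
ee_rot: [0.883, -0.42, 0.208, 0.015]
force: [0.7, 0.2, -1.9]
grip_width: 21.1
```

>>> servo_tool --dp '[[-0.49,-0.61,0.28],[-0.44,-0.64,0.27],[-0.39,-0.67,0.28],[-0.33,-0.7,0.3],[-0.28,-0.71,0.31]]' --dr '[[2.3,2.6,-5.7],[2.3,2.7,-5.6],[2.4,2.6,-5.6],[2.3,2.6,-5.6],[2.3,2.6,-5.6]]' --hand '[1.6,1.6,1.6,1.6,1.6]'

```text
time: 12.2
tcp_pos: [517.3, 309.3, 161.5]
ee_rot: [0.927, -0.166, 0.336, 0.024]
force: [2.3, 0.6, -1.2]
grip_width: 20.6
```

>>> servo_tool --dp '[[-0.23,-0.72,0.33],[-0.16,-0.73,0.34],[0,0,0]]' --dr '[[2.4,2.6,-5.7],[2.3,2.7,-5.6],[0,0,0]]' --hand '[1.6,1.6,1.6]'

```text
time: 12.45
tcp_pos: [530.6, 322.2, 158.0]
ee_rot: [0.923, -0.077, 0.375, 0.031]
force: [1.9, -3.6, -1.5]
grip_width: 20.6
```

Run:
```python
from h import *
st(); print(-uv,-tt)
s=cap('side');c=cap('scene');w=cap('wrist','wrist10');st()
C=np.zeros((560,800,3),np.uint8)
C[:,:400]=cv2.resize(s['img'][180:320,250:350],(400,560),interpolation=2)
C[:,400:]=cv2.resize(c['img'][120:260,300:400],(400,560),interpolation=2)
cv2.imwrite('pics/t10.png',C[:,:,::-1])
```

```text
t 12.45 tcp [530.6 322.2 158. ] z [ 0.687 -0.115 -0.717] y [-0.166 -0.986 -0.001] F [ 1.9 -3.6 -1.5] M [-0.21  2.49 -0.48] w 20.6 j [ 0.9   0.18 -1.02  1.66 -0.66 -1.02]
[ 0.70056452 -0.0959654  -0.70710678] [-0.13571557 -0.99074784  0.        ]
t 12.6 tcp [529.1 326.6 159.8] z [ 0.691 -0.107 -0.715] y [-0.154 -0.988 -0.   ] F [ 0.5  0.4 -2.5] M [0.3  2.67 0.04] w 20.7 j [ 0.9   0.18 -1.02  1.67 -0.66 -1.02]
```

View pics/t10.png

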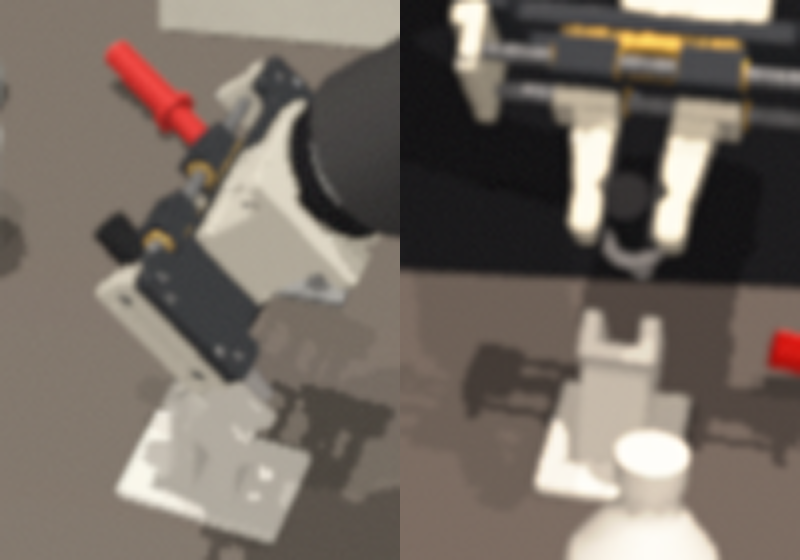

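View pics/wrist10.png

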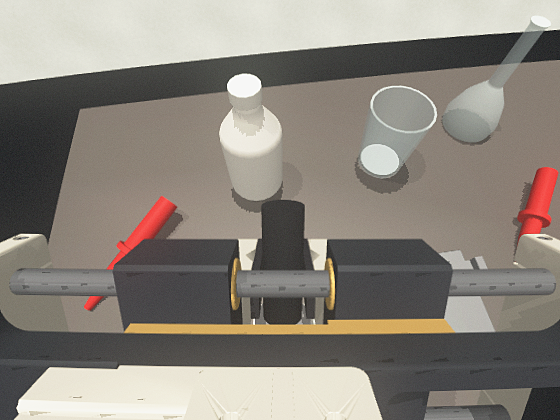

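```bash
cat > kin.py <<'E'
from h import *
from scipy.optimize import least_squares
# j1..j6, tcp, zaxis, yaxis
S=[([0.288117,0.358564,0.011873,0,-1.224122,-0.288083],[674.957,-0.017,226.575],[0,0,-1],[-1,0,0]),
([.28,.13,-.45,0,-.98,-1.77],[500.6,-55.8,159.6],[0,0,-1],[-.078,.997,0]),
([.28,.20,-.52,0,-.85,-1.77],[503.7,-56.8,104.5],[0,0,-1],[-.084,.996,0]),
([.01,.17,-.31,0,-1.09,-1.5],[514.3,-185.6,200.9],[0,0,-1],[-.083,.997,0]),
([.73,.23,-.12,0,-1.22,-2.30],[555.3,237,249.6],[0,0,-1],[.006,1,0]),
([.82,.34,-.05,0,-1.18,-2.39],[568.9,330.4,210.1],[0,0,-1],[0,1,0]),
([.69,.30,-.62,0,-.66,-2.28],[475.8,144.2,27.9],[0,0,-1],[.023,1,0]),
([.69,.13,-.47,0,-.97,-2.28],[476.4,145.2,156.9],[0,0,-1],[.023,1,0]),
([.9,.18,-1.02,1.67,-.66,-1.02],[529.1,326.6,159.8],[.691,-.107,-.715],[-.154,-.988,0]),
]
s=env.state(); S.append((s['joints'].tolist(),s['tcp_pos'].tolist(),R.from_quat(s['ee_rot']).as_matrix()[:,2].tolist(),R.from_quat(s['ee_rot']).as_matrix()[:,1].tolist()))
def fk(j,P):
    r0,z0,A,B,C,D,L=P   # D lateral
    R1=R.from_euler('z',j[0])
    th=j[1]-j[2]
    f=np.array([np.cos(th),0,-np.sin(th)]);g=np.array([np.sin(th),0,np.cos(th)])
    w=np.array([r0,D,z0])+A*np.array([np.sin(j[1]),0,np.cos(j[1])])+B*f+C*g
    # frame: forearm x axis f; roll j4 about f; pitch j5 (neg -> down); tool z initially f
    Rf=R1*R.from_euler('y',th)
    Rw=Rf*R.from_euler('x',P4s*j[3])*R.from_euler('y',-j[4])
    z=Rw.apply([1,0,0])
    # tool y at j6=0 : 
    Rt6=Rw*R.from_euler('x',P6s*j[5])
    y=Rt6.apply([0,0,1.]) if Y0==0 else Rt6.apply([0,1.,0])
    return R1.apply(w)+L*z,z,Y0s*y
P4s=1;P6s=1;Y0=0;Y0s=1
if __name__=='__main__':
  best=None
  for P4s in (1,-1):
   for P6s in (1,-1):
    for Y0 in (0,1):
     for Y0s in (1,-1):
      def res(P):
        o=[]
        for j,t,z,y in S:
            p,zz,yy=fk(j,P);o+=list(p-t)+list(50*(zz-z))+list(50*(yy-y))
        return o
      r=least_squares(res,[0,400,400,400,0,-190,200])
      if best is None or r.cost<best[0]: best=(r.cost,P4s,P6s,Y0,Y0s,r.x,np.array(r.fun).reshape(-1,9).round(1))
  print(best)
E
python3 kin.py
```

```text
(np.float64(24238.960414810987), -1, -1, 0, -1, array([ 256.51512929, -203.95942205,  548.00259573,  146.75850422,
         72.23120922, -179.07012779,  137.63314153]), array([[-37.9,   2.1, -37. ,  -0. ,  -0. ,   0. ,   0. ,  -0. ,   0. ],
       [ 21.1,  19.5,  22.2,   0.5,   0.1,   0. ,  -0.1,  -0. ,   0.1],
       [ 48.9,  29.4,  48.5,   0. ,   0. ,   0. ,   0.2,   0. ,   0. ],
       [  0.3,  11.7,  -6.1,   0. ,   0. ,   0. ,   0.1,  -0. ,  -0. ],
       [-30.4,  -7.5, -40.1,   0. ,   0. ,   0. ,  -0.3,  -0. ,   0. ],
       [-26.9, -12. , -24. ,   0. ,   0. ,   0. ,  -0. ,  -0. ,   0. ],
       [ 72.8,  76.4,  81. ,  -0.4,  -0.3,   0. ,  -0.2,  -0. ,  -0.3],
       [ 15.2,  28.3,  21.6,   0. ,   0. ,   0. ,  -0.2,  -0. ,   0. ],
       [  1.6, -81. , -33.5,   0. ,  -0.2,   0. ,   0.1,  -0. ,   0.3],
       [  1.1, -81.1, -32.7,   0. ,  -0. ,   0. ,  -0. ,   0. ,   0. ]]))
```

```bash
python3 - <<'E'
import re
t=open('kin.py').read()
t=t.replace("r0,z0,A,B,C,D,L=P ","r0,z0,A,B,C,D,L,dl,D2=P ").replace("A*np.array([np.sin(j[1]),0,np.cos(j[1])])","A*np.array([np.sin(j[1]+dl),0,np.cos(j[1]+dl)])")
t=t.replace("return R1.apply(w)+L*z","return R1.apply(w)+L*z+D2*Rw.apply([0,1,0])")
t=t.replace("r=least_squares(res,[0,400,400,400,0,-190,200])","r=min((least_squares(res,[0,z0,350,350,0,-190,200,d,0]) for d in (-1,0,1) for z0 in (200,500)),key=lambda r:r.cost)")
open('kin.py','w').write(t)
E
python3 kin.py
```

```text
(np.float64(25.079670858525233), -1, -1, 0, -1, array([ 4.70002221e+00,  1.76471837e+02,  6.17527516e+02,  4.58636813e+02,
        2.36234031e+00, -6.31019588e-01,  3.76848490e+02, -9.86961197e-03,
       -1.91286580e+02]), array([[ 0.7,  0.1, -0.2, -0. , -0. ,  0. ,  0. , -0. ,  0. ],
       [ 1.9,  0.6,  3.8,  0.5,  0.1,  0. , -0.1, -0. ,  0.1],
       [-0.8,  1.7,  0.9,  0. ,  0. ,  0. ,  0.2,  0. ,  0. ],
       [-1. , -1.2, -1.3,  0. ,  0. ,  0. ,  0.1, -0. , -0. ],
       [-1.5,  1.1, -2.4,  0. ,  0. ,  0. , -0.3, -0. ,  0. ],
       [ 1.4, -0.5,  1.5,  0. ,  0. ,  0. , -0. , -0. ,  0. ],
       [-0.7, -0.9, -0. , -0.4, -0.3,  0. , -0.2, -0. , -0.3],
       [-0.3, -1.1, -1.2,  0. ,  0. ,  0. , -0.2, -0. ,  0. ],
       [-0.2, -0.5, -1.5,  0. , -0.2,  0. ,  0.1, -0. ,  0.3],
       [ 0.6,  0.8,  0.5,  0. , -0. ,  0. , -0. ,  0. ,  0. ]]))
```

```bash
cat > ik.py <<'E'
import kin
from kin import *
kin.P4s=-1;kin.P6s=-1;kin.Y0=0;kin.Y0s=-1
PP=[4.7,176.47,617.53,458.64,2.36,-.63,376.85,-.00987,-191.29]
lo=np.array([-3.07,-1.43,-1.02,-3.03,-3.05,-3.03]);hi=np.array([3.07,2.12,1.25,1.67,0,3.03])
def ik(p,z,y,j0):
    z=np.array(z)/np.linalg.norm(z)
    def f(j):
        q,zz,yy=kin.fk(j,PP);return np.r_[q-p,200*(zz-z),200*(yy-y)]
    r=least_squares(f,np.clip(j0,lo+.01,hi-.01),bounds=(lo,hi))
    return r.x,np.sqrt(2*r.cost)
E
python3 - <<'E'
from ik import *
G=seat+38.5*sv
def tilt(deg): # outward positive
    t=np.radians(deg);return np.sin(t)*hh-np.cos(t)*Z
for deg in (45,35,30,25,20,10,0,-25,-45):
    z=tilt(deg);
    for y in (-tt,tt):
      best=min((ik(G+16*z,z,y,j0) for j0 in ([.8,.3,-.3,0,-.8,.7],[.8,.3,-.3,0,-.8,-2.3],[.9,.2,-.9,1.5,-.6,-1],[.3,.3,-.5,-1.5,-.6,1.5])),key=lambda r:r[1])
      print(deg,'y+' if y is tt else 'y-',best[0].round(2),round(best[1],2))
E
```

```text
45 y- [ 0.89  0.26 -1.01  1.67 -0.63 -1.04] 22.4
45 y+ [ 0.89  0.26 -1.01  1.67 -0.63  2.1 ] 22.4
35 y- [ 0.8   0.23 -1.    1.67 -0.48 -0.95] 0.4
35 y+ [ 0.8   0.23 -1.    1.67 -0.48  2.19] 0.4
30 y- [ 0.87  0.22 -0.96  1.38 -0.44 -0.73] 0.0
30 y+ [ 0.87  0.22 -0.96  1.38 -0.44  2.41] 0.0
25 y- [ 0.95  0.23 -0.87  1.02 -0.45 -0.45] 0.0
25 y+ [ 0.95  0.23 -0.87  1.02 -0.45  2.69] 0.0
20 y- [ 1.    0.25 -0.76  0.68 -0.51 -0.16] 0.0
20 y+ [ 1.    0.25 -0.76  0.68 -0.51  2.99] 0.0
10 y- [ 0.96  0.3  -0.51  0.24 -0.7   0.29] 0.0
10 y+ [ 0.96  0.3  -0.51  0.24 -0.7  -2.85] 0.0
0 y- [ 0.87  0.36 -0.3  -0.   -0.91  0.56] 0.0
0 y+ [ 0.87  0.36 -0.3   0.   -0.91 -2.58] 0.0
-25 y- [ 0.67  0.57  0.09 -0.31 -1.42  0.86] 0.0
-25 y+ [ 0.67  0.57  0.09 -0.31 -1.42 -2.28] 0.0
-45 y- [ 0.56  0.75  0.34 -0.49 -1.79  0.92] 0.0
-45 y+ [ 0.56  0.75  0.34 -0.49 -1.79 -2.22] 0.0
```

Run:
```python
from ik import *
G=seat+38.5*sv
t=np.radians(25);z=np.sin(t)*hh-np.cos(t)*Z
Q=Rt(z,-tt)
tc=G+6*sv+2*uv+16*z
print(tc,z,[ik(tc+[0,0,d],z,-tt,[.95,.23,-.87,1,-.45,-.45])[0].round(2) for d in (0,45)])
plan([(tc+[0,0,45],Q,5)])
```

```text
[529.57332203 321.90377636 106.37954073] [ 0.41870813 -0.05735588 -0.90630779] [array([ 0.96,  0.23, -0.86,  0.99, -0.47, -0.42]), array([ 1.02,  0.18, -0.77,  0.78, -0.58, -0.24])]
dp [[-0.1, 0.09, 0.14], [-0.09, 0.09, 0.14], [-0.09, 0.09, 0.15], [-0.07, 0.09, 0.15], [-0.06, 0.09, 0.16]] dr [[0.1, -3.9, -0.2], [0.1, -3.9, -0.1], [0.1, -3.8, -0.2], [0.2, -3.9, -0.2], [0.1, -3.9, -0.2]]
end [529.6 321.9 151.4]
```

>>> servo_tool --dp '[[-0.1,0.09,0.14],[-0.09,0.09,0.14],[-0.09,0.09,0.15],[-0.07,0.09,0.15],[-0.06,0.09,0.16]]' --dr '[[0.1,-3.9,-0.2],[0.1,-3.9,-0.1],[0.1,-3.8,-0.2],[0.2,-3.9,-0.2],[0.1,-3.9,-0.2]]' --hand '[1.6,1.6,1.6,1.6,1.6]'

```text
time: 13.02
tcp_pos: [529.3, 322.4, 152.9]
ee_rot: [0.973, -0.066, 0.222, 0.015]
force: [2.3, -1.4, -0.4]
grip_width: 20.5
```

>>> servo_tool --dp '[[0,0,0]]' --dr '[[0,0,0]]' --hand '[1.6]'

```text
time: 13.1
tcp_pos: [529.9, 322.4, 152.9]
ee_rot: [0.973, -0.068, 0.22, 0.014]
force: [1.3, 1.2, -1.7]
grip_width: 21.1
```

Run:
```python
from h import *
st();c=cap('scene');st()
C=cv2.resize(c['img'][120:260,300:420],(600,600),interpolation=2)
G=seat+38.5*sv
print('seat px',proj(c,[seat,seat+11*tt-7*0+7*uv,seat-11*tt+7*uv,G]))
cv2.imwrite('pics/t11.png',C[:,:,::-1])
```

```text
t 13.1 tcp [529.9 322.4 152.9] z [ 0.427 -0.057 -0.903] y [-0.139 -0.99  -0.003] F [ 1.3  1.2 -1.7] M [0.26 1.52 0.12] w 21.1 j [ 1.02  0.17 -0.77  0.8  -0.58 -0.26]
t 13.15 tcp [530.6 323.4 153.8] z [ 0.432 -0.058 -0.9  ] y [-0.137 -0.991 -0.002] F [ 0.5  0.5 -0.6] M [0.31 1.68 0.11] w 20.9 j [ 1.02  0.17 -0.78  0.81 -0.58 -0.27]
seat px [[355.24401353 201.61536911]
 [361.06360731 198.97967557]
 [350.39575417 197.72556879]
 [354.32713289 197.18154749]]
```

View pics/t11.png

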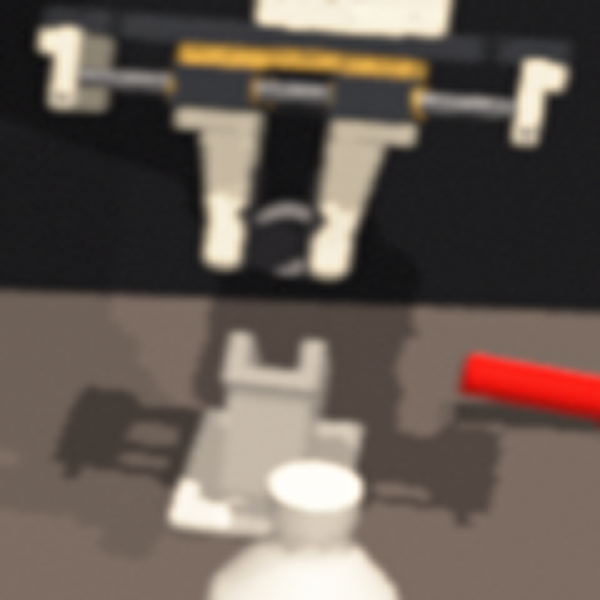

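Run:
```python
from h import *
c=load('scene');s=env.state();p=s['tcp_pos'];q=R.from_quat(s['ee_rot'])
print(proj(c,p+q.apply([[32.5,0,-16],[32.5,0,-12],[-32.5,0,-16]])))
G=seat+38.5*sv
t=np.radians(25);z=np.sin(t)*hh-np.cos(t)*Z
Q=Rt(z,-tt)
tc=G+6*sv+2*uv+16*z
plan([(tc,Q,3)])
```

```text
[[355.14680564 175.64803917]
 [354.89880436 177.78674919]
 [358.18272258 174.06297139]]
dp [[-0.71, 0.06, 1.41], [-0.71, 0.06, 1.41], [-0.7, 0.05, 1.42]] dr [[-0.0, -0.3, -0.0], [-0.1, -0.3, -0.1], [0.0, -0.2, -0.0]]
end [529.6 321.9 106.4]
```

>>> servo_tool --dp '[[-0.7,0.06,1.4],[-0.7,0.06,1.4],[-0.4,0.05,0.8],[0,0,0]]' --dr '[[0,-0.3,0],[0,-0.3,0],[0,-0.2,0],[0,0,0]]' --hand '[1.6,1.6,1.6,1.6]'

```text
time: 13.48
tcp_pos: [528.6, 319.3, 110.9]
ee_rot: [0.974, -0.066, 0.216, 0.017]
force: [0.2, 0.1, -2.9]
grip_width: 21.0
```

Run:
```python
from h import *
st();c=cap('scene');s=cap('side');st()
C=np.zeros((560,800,3),np.uint8)
C[:,:400]=cv2.resize(s['img'][200:320,250:350],(400,560),interpolation=2)
C[:,400:]=cv2.resize(c['img'][150:240,320:390],(400,560),interpolation=2)
cv2.imwrite('pics/t12.png',C[:,:,::-1])
G=seat+38.5*sv
t=np.radians(25);z=np.sin(t)*hh-np.cos(t)*Z
Q=Rt(z,-tt)
tc=G+6*sv+2*uv+16*z
plan([(tc,Q,2)])
```

```text
t 13.48 tcp [528.6 319.3 110.9] z [ 0.419 -0.061 -0.906] y [-0.136 -0.991  0.004] F [ 0.2  0.1 -2.9] M [-0.04  1.63 -0.01] w 21.0 j [ 0.97  0.22 -0.85  0.96 -0.48 -0.39]
t 13.58 tcp [529.7 320.1 113. ] z [ 0.42  -0.059 -0.905] y [-0.137 -0.991  0.001] F [-0.1  0.9 -1.5] M [0.14 1.65 0.03] w 20.8 j [ 0.97  0.22 -0.85  0.95 -0.49 -0.38]
dp [[-0.16, -0.09, 0.29], [-0.16, -0.09, 0.3]] dr [[0.0, -0.1, -0.0], [0.1, -0.0, -0.0]]
end [529.6 321.9 106.3]
```

View pics/t12.png

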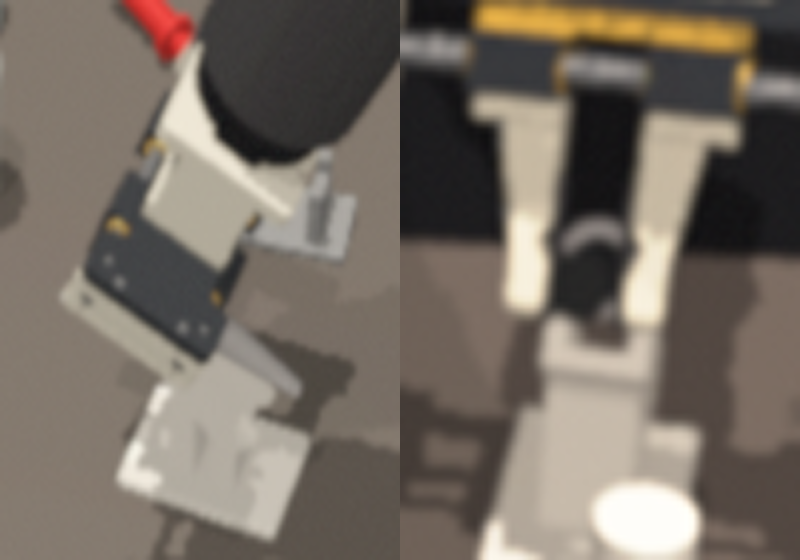

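>>> servo_tool --dp '[[-0.15,-0.09,0.3],[-0.15,-0.09,0.3],[0,0,0]]' --dr '[[0,0,0],[0,0,0],[0,0,0]]' --hand '[1.6,1.6,1.6]'

```text
time: 13.83
tcp_pos: [530.0, 322.6, 106.6]
ee_rot: [0.974, -0.067, 0.217, 0.014]
force: [-0.2, -0.4, -1.4]
grip_width: 21.1
```

Run:
```python
from h import *
st()
```

```text
t 13.83 tcp [530.  322.6 106.6] z [ 0.42  -0.057 -0.906] y [-0.137 -0.991 -0.001] F [-0.2 -0.4 -1.4] M [ 0.06  1.68 -0.05] w 21.1 j [ 0.96  0.23 -0.86  0.98 -0.47 -0.42]
```

>>> servo_tool --dp '[[0,0,0],[0,0,0],[0,0,0]]' --dr '[[0,0,0],[0,0,0],[0,0,0]]' --hand '[1.6,1.6,1.6]' --grip_force 5

```text
time: 14.08
tcp_pos: [530.2, 322.3, 106.9]
ee_rot: [0.974, -0.068, 0.217, 0.014]
force: [-1.2, 0.2, -1.3]
grip_width: 22.0
```

```bash
cat > look.py <<'E'
from h import *
import sys
st();c=cap('scene');s=cap('side');st()
C=np.zeros((560,800,3),np.uint8)
C[:,:400]=cv2.resize(s['img'][200:320,250:350],(400,560),interpolation=2)
C[:,400:]=cv2.resize(c['img'][150:240,320:390],(400,560),interpolation=2)
cv2.imwrite('pics/%s.png'%sys.argv[1],C[:,:,::-1])
E
python3 look.py t13
```

```text
t 14.08 tcp [530.2 322.3 106.9] z [ 0.42  -0.057 -0.906] y [-0.138 -0.99  -0.001] F [-1.2  0.2 -1.3] M [ 0.14  2.06 -0.03] w 22.0 j [ 0.96  0.23 -0.85  0.98 -0.47 -0.41]
t 14.18 tcp [530.2 322.3 106.9] z [ 0.42  -0.057 -0.906] y [-0.138 -0.99  -0.002] F [-1.1  0.3 -0.8] M [ 0.14  2.02 -0.04] w 21.7 j [ 0.96  0.23 -0.85  0.98 -0.47 -0.41]
```

View pics/t13.png

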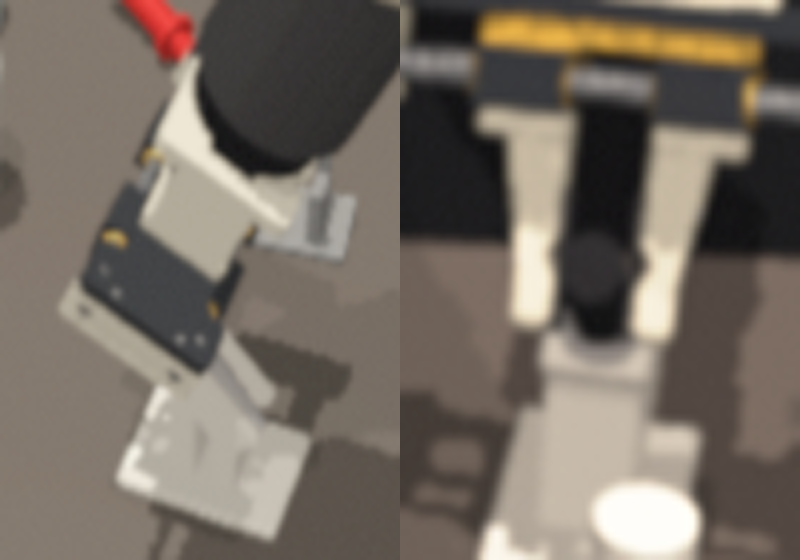

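>>> servo_tool --dp '[[-0.28,0,0.1],[-0.28,0,0.15],[0,0,0.1],[0,0,0]]' --dr '[[0,0,0],[0,0,0],[0,0,0],[0,0,0]]' --hand '[1.6,1.6,1.6,1.6]'

```text
time: 14.52
tcp_pos: [526.9, 323.0, 101.5]
ee_rot: [0.974, -0.068, 0.217, 0.014]
force: [-0.4, 0.1, 1.8]
grip_width: 22.1
```

```bash
python3 look.py t14
```

```text
t 14.52 tcp [526.9 323.  101.5] z [ 0.42  -0.057 -0.906] y [-0.138 -0.99  -0.002] F [-0.4  0.1  1.8] M [0.31 1.24 0.1 ] w 22.1 j [ 0.95  0.23 -0.87  1.02 -0.46 -0.45]
t 14.62 tcp [526.9 323.  101.5] z [ 0.42  -0.057 -0.906] y [-0.138 -0.99  -0.002] F [-0.8  0.6  2.4] M [0.26 1.07 0.08] w 22.1 j [ 0.95  0.23 -0.87  1.02 -0.46 -0.45]
```

View pics/t14.png

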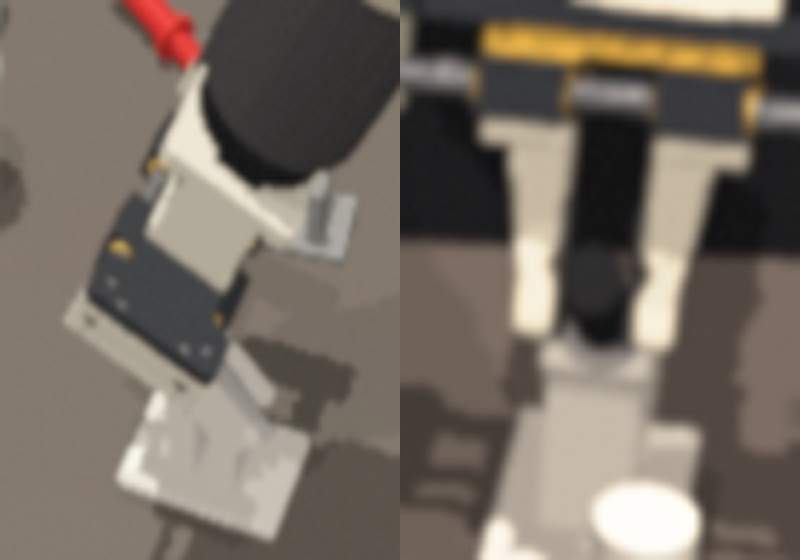

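>>> servo_tool --dp '[[0,0,0],[0,0,0],[0,0,0],[0,0,0]]' --dr '[[0,0,0],[0,0,0],[0,0,0],[0,0,0]]' --hand '[2.6,3.6,5,5]'

```text
time: 14.95
tcp_pos: [526.5, 322.4, 100.9]
ee_rot: [0.974, -0.068, 0.216, 0.015]
force: [-0.3, -0.2, -1.0]
grip_width: 40.5
```

>>> servo_tool --dp '[[0,0,-1],[0,0,-2.5],[0,0,-3],[0,0,-3]]' --dr '[[0,0,0],[0,0,0],[0,0,0],[0,0,0]]' --hand '[5,5,5,5]'

```text
time: 15.28
tcp_pos: [485.5, 327.3, 186.9]
ee_rot: [0.974, -0.068, 0.215, 0.016]
force: [0.9, 1.5, 0.5]
grip_width: 49.7
```

```bash
python3 look.py t15; python3 -c "
from h import *
cap('wrist','wrist15')"
```

```text
t 15.28 tcp [485.5 327.3 186.9] z [ 0.417 -0.059 -0.907] y [-0.139 -0.99   0.001] F [0.9 1.5 0.5] M [0.22 1.19 0.09] w 49.7 j [ 1.14  0.1  -0.75  0.67 -0.71 -0.22]
t 15.38 tcp [486.4 330.9 191.6] z [ 0.423 -0.051 -0.905] y [-0.136 -0.991 -0.008] F [ 0.3  1.  -0.7] M [0.22 1.41 0.07] w 50.0 j [ 1.14  0.09 -0.74  0.67 -0.71 -0.22]
```

View pics/t15.png

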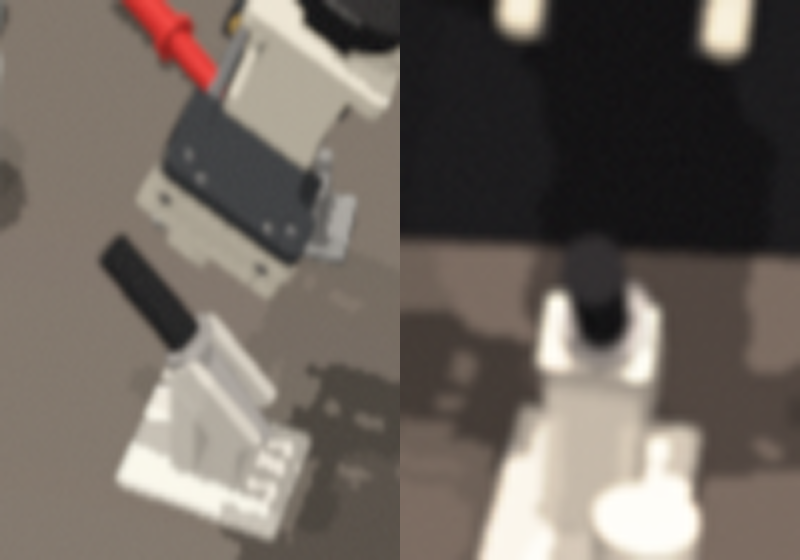

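View pics/wrist15.png

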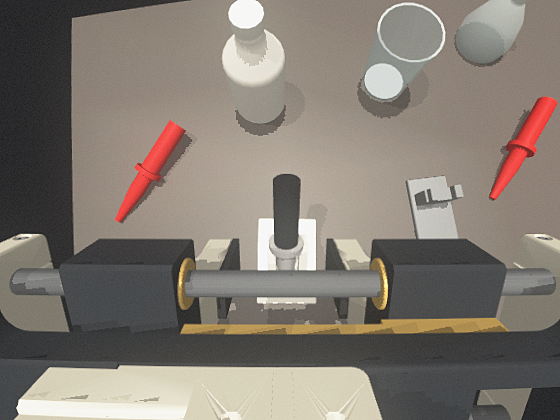

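Run:
```python
from h import *
s=load('side');c=load('scene');w=load('wrist')
E=seat+71*sv;G=seat+38.5*sv;Cc=seat+6*sv
print(proj(s,[E,Cc,G]).round(1).tolist(),proj(c,[E,Cc]).round(1).tolist(),proj(w,[E,Cc,G]).round(1).tolist())
print(tri([(s,(278,253.6)),(c,(354.1,192.1)),(w,(287,180))]),E)
```

```text
[[278.0, 252.2], [296.6, 271.1], [287.4, 261.7]] [[353.5, 193.2], [355.1, 200.9]] [[286.6, 179.8], [286.5, 240.6], [286.5, 212.4]]
(array([541.95142421, 321.34771126, 138.27095698]), [np.float64(1.0268806215467206), np.float64(0.8315999035814584), np.float64(2.087889305926287)]) [542.84008067 320.08645649 138.20458146]
```

Run:
```python
from ik import *
G=seat+38.5*sv
t=np.radians(-25);z=np.sin(t)*hh-np.cos(t)*Z
Q=Rt(z,-tt)
tg=G+18*z
print(tg)
plan([(tg-85*z,Q),(tg-45*z,Q,2)])
```

```text
[512.53498754 324.23773787  98.91007091]
dp [[0.64, 0.03, 0.49], [0.68, 0.03, 0.41], [0.73, 0.02, 0.34], [0.75, 0.03, 0.25], [0.79, 0.03, 0.17]] dr [[-0.0, -6.3, -0.0], [-0.1, -6.2, -0.0], [-0.0, -6.3, -0.0], [-0.1, -6.3, -0.0], [-0.0, -6.2, -0.0]]
dp [[0.79, 0.03, 0.09], [0.8, 0.03, -0.0], [0.8, 0.02, -0.09], [-0.0, 0.0, 2.0], [-0.0, 0.01, 2.0]] dr [[-0.1, -6.3, -0.0], [-0.0, -6.3, -0.0], [-0.0, -6.2, -0.0], [-0.0, -0.0, -0.0], [-0.0, -0.0, -0.0]]
end [531.4 321.6 139.7]
```

>>> servo_tool --dp '[[0.64,0.03,0.49],[0.68,0.03,0.41],[0.73,0.02,0.34],[0.75,0.03,0.25],[0.79,0.03,0.17]]' --dr '[[0,-6.3,0],[-0.1,-6.2,0],[0,-6.3,0],[-0.1,-6.3,0],[0,-6.2,0]]' --hand '[5,5,5,5,5]'

```text
time: 15.85
tcp_pos: [524.4, 320.2, 181.8]
ee_rot: [0.997, -0.071, -0.029, 0.001]
force: [0.3, -0.0, 0.4]
grip_width: 49.7
```

>>> servo_tool --dp '[[0.79,0.03,0.09],[0.8,0.03,0],[0.8,0.02,-0.09],[0,0,0]]' --dr '[[-0.1,-6.3,0],[0,-6.3,0],[0,-6.2,0],[0,0,0]]' --hand '[5,5,5,5]'

```text
time: 16.18
tcp_pos: [550.4, 311.5, 170.2]
ee_rot: [0.978, -0.076, -0.196, -0.006]
force: [-1.2, -1.4, -3.4]
grip_width: 49.8
```

```bash
python3 look.py t16
python3 - <<'E'
from h import *
w=cap('wrist','wrist16');st()
G=seat+38.5*sv
print(proj(w,[seat+71*sv,G,seat+6*sv]).round(1).tolist())
t=np.radians(-25);z=np.sin(t)*hh-np.cos(t)*Z
Q=Rt(z,-tt)
tg=G+18*z
plan([(tg-45*z,Q,2),(tg,Q,2)])
E
```

```text
t 16.18 tcp [550.4 311.5 170.2] z [-0.382  0.041 -0.923] y [-0.15  -0.988  0.018] F [-1.2 -1.4 -3.4] M [-0.32 -1.16  0.04] w 49.8 j [ 0.65  0.54  0.21 -0.27 -1.54  0.81]
t 16.28 tcp [548.7 312.7 173.2] z [-0.373  0.042 -0.927] y [-0.148 -0.989  0.015] F [-0.6  0.1  0.1] M [-0.26 -1.18 -0.05] w 50.3 j [ 0.66  0.53  0.21 -0.26 -1.53  0.81]
t 16.33 tcp [548.  313.4 175.1] z [-0.371  0.042 -0.928] y [-0.147 -0.989  0.013] F [-1.7  0.1  0. ] M [-0.21 -1.18 -0.02] w 49.8 j [ 0.66  0.53  0.21 -0.26 -1.53  0.81]
[[272.2, 222.2], [273.6, 224.7], [274.6, 226.7]]
dp [[-0.16, -0.31, 1.97], [-0.11, -0.3, 1.98], [0.0, -0.0, 2.25], [0.0, -0.01, 2.25]] dr [[0.2, -1.6, -0.4], [0.2, -1.5, -0.5], [0.0, -0.0, 0.0], [0.0, -0.0, 0.0]]
end [512.5 324.3  98.9]
```

View pics/wrist16.png

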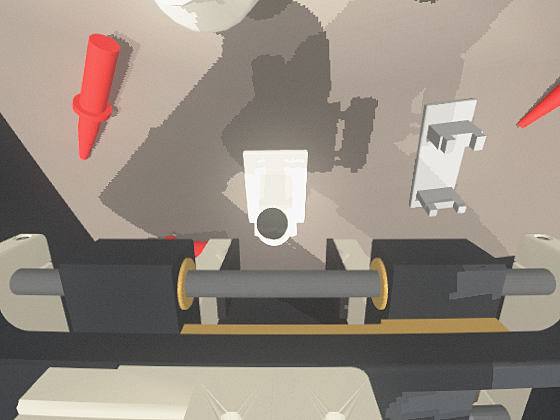

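>>> servo_tool --dp '[[-0.1,-0.3,2],[-0.1,-0.25,1.9],[0,0,0],[0,0,0]]' --dr '[[0.2,-1.6,-0.4],[0.2,-1.5,-0.4],[0,0,0],[0,0,0]]' --hand '[5,5,5,5]'

```text
time: 16.67
tcp_pos: [530.3, 322.1, 141.9]
ee_rot: [0.974, -0.065, -0.216, -0.015]
force: [0.1, 0.3, 0.1]
grip_width: 49.9
```

Run:
```python
from h import *
st()
G=seat+38.5*sv
t=np.radians(-25);z=np.sin(t)*hh-np.cos(t)*Z
Q=Rt(z,-tt)
tg=G+18*z
plan([(tg,Q,3)])
```

```text
t 16.67 tcp [530.3 322.1 141.9] z [-0.418  0.056 -0.907] y [-0.133 -0.991 -0.   ] F [0.1 0.3 0.1] M [-0.3  -1.3  -0.02] w 49.9 j [ 0.66  0.56  0.18 -0.31 -1.51  0.85]
dp [[0.07, 0.01, 1.55], [0.06, 0.01, 1.55], [0.07, 0.01, 1.55]] dr [[0.0, -0.0, 0.0], [0.0, -0.0, 0.1], [0.1, -0.0, 0.0]]
end [512.6 324.2  98.9]
```

>>> servo_tool --dp '[[0.07,0,1.55],[0.06,0,1.55],[0.07,0,1.5],[0,0,0],[0,0,0]]' --dr '[[0,0,0],[0,0,0],[0,0,0],[0,0,0],[0,0,0]]' --hand '[5,5,5,5,5]' --grip_force 20

```text
time: 17.08
tcp_pos: [514.3, 324.8, 100.9]
ee_rot: [0.974, -0.065, -0.215, -0.015]
force: [-0.6, 0.4, 0.5]
grip_width: 49.5
```

>>> servo_tool --dp '[[0,0,0],[0,0,0],[0,0,0],[0,0,0],[0,0,0]]' --dr '[[0,0,0],[0,0,0],[0,0,0],[0,0,0],[0,0,0]]' --hand '[1.6,1.6,1.6,1.6,1.6]'

```text
time: 17.5
tcp_pos: [514.7, 324.7, 100.3]
ee_rot: [0.974, -0.066, -0.215, -0.016]
force: [1.1, -0.3, -0.5]
grip_width: 22.2
```

Run:
```python
from h import *
st()
```

```text
t 17.5 tcp [514.7 324.7 100.3] z [-0.417  0.059 -0.907] y [-0.135 -0.991 -0.002] F [ 1.1 -0.3 -0.5] M [-0.42 -1.36  0.04] w 22.2 j [ 0.67  0.57  0.11 -0.31 -1.42  0.86]
```

>>> servo_tool --dp '[[0,0,0],[-0.2,0,-0.45],[-0.8,0,-1.7],[-1.06,0,-2.27],[-1.06,0,-2.27]]' --dr '[[0,0,0],[0,0,0],[0,0,0],[0,0,0],[0,0,0]]' --hand '[1.6,1.6,1.6,1.6,1.6]' --grip_force 55

```text
time: 17.92
tcp_pos: [513.8, 324.2, 173.9]
ee_rot: [0.974, -0.066, -0.216, -0.015]
force: [0.9, 1.2, -1.5]
grip_width: 20.6
```

>>> servo_tool --dp '[[-1.06,0,-2.27],[-1.06,0,-2.27],[-0.5,0,-1]]' --dr '[[0,0,0],[0,0,0],[0,0,0]]' --hand '[1.6,1.6,1.6]'

```text
time: 18.17
tcp_pos: [514.8, 324.8, 238.6]
ee_rot: [0.975, -0.065, -0.213, -0.016]
force: [0.7, 0.2, -1.3]
grip_width: 21.2
```

Run:
```python
from ik import *
st()
G=seat+38.5*sv
q=Rt([-.417,.059,-.907],[-.135,-.991,-.002])
print('G in tool',q.inv().apply(G-[514.7,324.7,100.3]).round(1),'a in tool',q.inv().apply(-sv).round(3))
s=cap('side');c=cap('scene');st()
C=np.zeros((560,800,3),np.uint8)
C[:,:400]=cv2.resize(s['img'][180:320,250:350],(400,560),interpolation=2)
C[:,400:]=cv2.resize(c['img'][120:230,310:390],(400,560),interpolation=2)
cv2.imwrite('pics/t17.png',C[:,:,::-1])
# insertion IK
B=np.array([511.7,-124.4,98])
t=np.radians(20)
for nm,hd in [('-n',-n),('+n',n),('+e',e),('-e',-e)]:
    z=np.sin(t)*hd-np.cos(t)*Z; y=-np.cross(Z,hd)
    for dz in (0,80):
        g=B+[0,0,38.5+dz]
        b=min((ik(g+17*z,z,y,j0) for j0 in ([.3,.2,-.5,0,-.9,.0],[.3,.2,-.5,0,-.9,1.5],[.3,.2,-.5,0,-.9,-1.5])),key=lambda r:r[1])
        print(nm,dz,b[0].round(2),b[1].round(2))
```

```text
t 18.17 tcp [514.8 324.8 238.6] z [-0.414  0.06  -0.909] y [-0.134 -0.991 -0.004] F [ 0.7  0.2 -1.3] M [-0.34 -1.79 -0.01] w 21.2 j [ 0.67  0.47  0.26 -0.31 -1.66  0.78]
G in tool [ -1.3   0.7 -15.9] a in tool [-0.344  0.001  0.939]
t 18.27 tcp [514.6 325.  237.2] z [-0.414  0.061 -0.908] y [-0.134 -0.991 -0.005] F [-0.3  0.4 -2.8] M [-0.36 -1.68  0.02] w 20.9 j [ 0.67  0.47  0.26 -0.31 -1.66  0.78]
-n 0 [ 0.34  0.2  -0.72  0.47 -0.81 -0.62] 0.0
-n 80 [ 0.36  0.11 -0.58  0.4  -1.01 -0.51] 0.0
+n 0 [-0.13  0.31 -0.22 -0.38 -1.14 -2.76] 0.0
+n 80 [-0.13  0.24 -0.13 -0.35 -1.3  -2.82] 0.0
+e 0 [ 0.15  0.06 -0.74  0.06 -0.43  1.46] 0.0
+e 80 [ 0.15 -0.04 -0.61  0.04 -0.65  1.48] 0.0
-e 0 [ 0.12  0.41 -0.22 -0.01 -1.29 -1.61] 0.0
-e 80 [ 0.12  0.34 -0.12 -0.01 -1.46 -1.61] 0.0
```

View pics/t17.png

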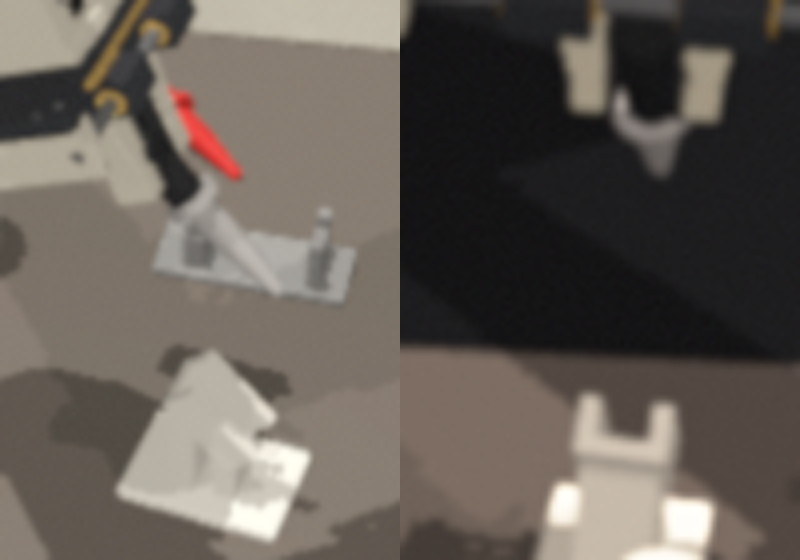

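```bash
cat >> h.py <<'E'
t20=np.radians(20.1)
Qi=Rt(np.sin(t20)*(-n)-np.cos(t20)*Z,-e)
cG=np.array([-1.3,0.7,-15.9]); aT=np.array([-.344,0,.939])
def tcp_for(tipxyz,Q=None):
    Q=Q or Qi
    a=Q.apply(aT/np.linalg.norm(aT))
    return np.array(tipxyz)-107.5*a-Q.apply(cG)
def tipnow(s=None):
    s=s or env.state();q=R.from_quat(s['ee_rot'])
    a=q.apply(aT/np.linalg.norm(aT))
    return s['tcp_pos']+q.apply(cG)+107.5*a,a
E
python3 - <<'E'
from h import *
M=[515.6,-122.9,140]
print(Qi.apply(aT),tcp_for(M),tipnow())
plan([(tcp_for(M),Qi)],maxp=30,maxr=6.5)
E
```

```text
[-2.91459638e-05  3.50760666e-04 -1.00002844e+00] [ 516.85430279 -129.54179197  233.01515234] (array([444.83719608, 334.06559387, 175.94966743]), array([-0.69829937,  0.09817316, -0.70904162]))
dp [[0.36, 2.81, -0.15], [0.62, 2.77, -0.15], [0.85, 2.71, -0.12], [1.1, 2.62, -0.09], [1.31, 2.52, -0.05]] dr [[0.2, 2.4, 5.0], [0.2, 2.3, 4.9], [0.2, 2.4, 5.0], [0.1, 2.4, 4.9], [0.2, 2.3, 5.0]]
dp [[1.53, 2.39, 0.0], [1.73, 2.26, 0.07], [1.91, 2.09, 0.12], [2.08, 1.93, 0.21], [2.23, 1.74, 0.29]] dr [[0.2, 2.4, 4.9], [0.2, 2.3, 5.0], [0.2, 2.4, 4.9], [0.2, 2.4, 5.0], [0.2, 2.3, 4.9]]
dp [[2.36, 1.54, 0.37], [2.46, 1.34, 0.48], [2.54, 1.12, 0.57], [2.61, 0.9, 0.68], [2.65, 0.67, 0.78]] dr [[0.1, 2.4, 5.0], [0.2, 2.4, 4.9], [0.2, 2.3, 5.0], [0.2, 2.4, 4.9], [0.2, 2.4, 5.0]]
dp [[2.66, 0.45, 0.89]] dr [[0.2, 2.3, 4.9]]
end [ 516.8 -129.5  233. ]
```

>>> servo_tool --dp '[[0.36,2.81,-0.15],[0.62,2.77,-0.15],[0.85,2.71,-0.12],[1.1,2.62,-0.09],[1.31,2.52,-0.05]]' --dr '[[0.2,2.4,5],[0.2,2.3,4.9],[0.2,2.4,5],[0.1,2.4,4.9],[0.2,2.3,5]]' --hand '[1.6,1.6,1.6,1.6,1.6]'

```text
time: 18.68
tcp_pos: [513.5, 180.8, 232.0]
ee_rot: [0.954, -0.278, -0.113, 0.031]
force: [0.8, 0.4, -2.3]
grip_width: 21.4
```

>>> servo_tool --dp '[[1.53,2.39,0],[1.73,2.26,0.07],[1.91,2.09,0.12],[2.08,1.93,0.21],[2.23,1.74,0.29]]' --dr '[[0.2,2.4,4.9],[0.2,2.3,5],[0.2,2.4,4.9],[0.2,2.4,5],[0.2,2.3,4.9]]' --hand '[1.6,1.6,1.6,1.6,1.6]'

```text
time: 19.1
tcp_pos: [513.9, 38.8, 231.3]
ee_rot: [0.879, -0.471, -0.003, 0.074]
force: [-0.1, -0.5, -1.7]
grip_width: 21.3
```

>>> servo_tool --dp '[[2.36,1.54,0.37],[2.46,1.34,0.48],[2.54,1.12,0.57],[2.3,0.9,0.6],[0,0,0]]' --dr '[[0.1,2.4,5],[0.2,2.4,4.9],[0.2,2.3,5],[0.2,2.4,4.9],[0,0,0]]' --hand '[1.6,1.6,1.6,1.6,1.6]'

```text
time: 19.52
tcp_pos: [511.6, -73.3, 229.8]
ee_rot: [0.782, -0.608, 0.084, 0.108]
force: [-1.6, -0.3, -2.5]
grip_width: 21.1
```

Run:
```python
from h import *
st();print(tipnow())
M=[515.6,-122.9,140]
plan([(tcp_for(M),Qi)],maxp=25,maxr=5)
```

```text
t 19.52 tcp [511.6 -73.3 229.8] z [ 0.    -0.272 -0.962] y [-0.969 -0.237  0.067] F [-1.6 -0.3 -2.5] M [ 1.08  0.24 -0.01] w 21.1 j [ 0.43  0.1  -0.47  0.28 -1.14 -0.31]
(array([501.4870374 , -60.92746858, 137.95234925]), array([-0.08443323,  0.06528237, -0.99428831]))
dp [[1.82, 0.28, 0.41], [1.82, 0.18, 0.45], [1.82, 0.08, 0.5]] dr [[0.3, 1.5, 3.2], [0.3, 1.5, 3.3], [0.3, 1.5, 3.2]]
end [ 516.8 -129.6  233.1]
```

>>> servo_tool --dp '[[1.82,0.28,0.41],[1.82,0.18,0.45],[1.7,0.08,0.45],[0,0,0]]' --dr '[[0.3,1.5,3.2],[0.3,1.5,3.3],[0.3,1.5,3.2],[0,0,0]]' --hand '[1.6,1.6,1.6,1.6]'

```text
time: 19.85
tcp_pos: [518.3, -126.8, 233.4]
ee_rot: [0.726, -0.666, 0.128, 0.118]
force: [-0.8, -0.5, -1.9]
grip_width: 21.3
```

Run:
```python
from h import *
s=cap('side');c=cap('scene');w=cap('wrist','wrist18');st();print(tipnow())
C=np.zeros((560,800,3),np.uint8)
C[:,:400]=cv2.resize(s['img'][100:200,285:365],(400,560),interpolation=2)
C[:,400:]=cv2.resize(c['img'][120:230,80:170],(400,560),interpolation=2)
cv2.imwrite('pics/t18.png',C[:,:,::-1])
t,a=tipnow()
P=[t,t-69*a,[519.4,-121.4,98]]
print(proj(s,P).round(1).tolist(),proj(c,P).round(1).tolist(),proj(w,P).round(1).tolist())
```

```text
t 20.0 tcp [ 519.5 -124.8  234.5] z [ 0.032 -0.339 -0.94 ] y [-0.996 -0.091 -0.001] F [-0.  -0.1 -2.3] M [1.37 0.12 0.03] w 21.5 j [ 0.37  0.09 -0.52  0.38 -1.09 -0.47]
(array([ 518.29683639, -117.86012531,  141.46257808]), array([ 5.91428720e-04,  3.71106397e-03, -9.99992939e-01]))
[[323.0, 146.8], [324.0, 126.4], [322.2, 158.3]] [[139.6, 175.8], [133.2, 145.3], [141.6, 194.0]] [[282.4, 251.8], [282.5, 260.9], [281.6, 244.5]]
```

View pics/t18.png

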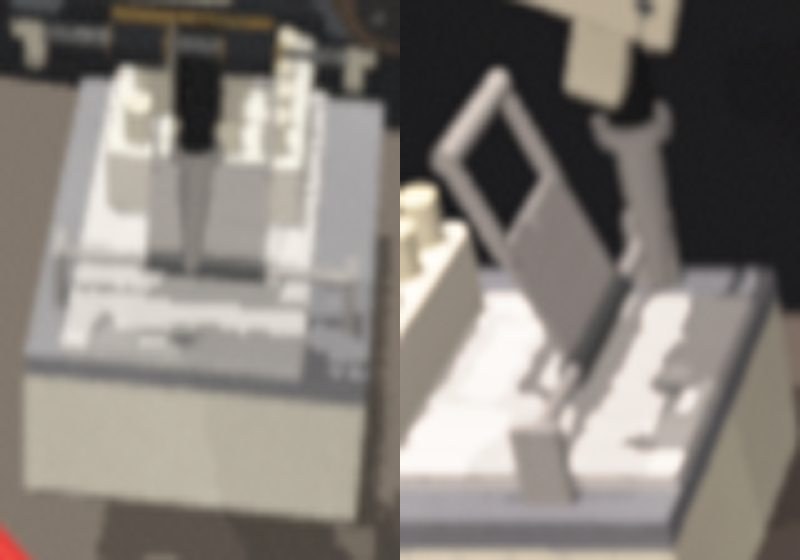

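View pics/wrist18.png

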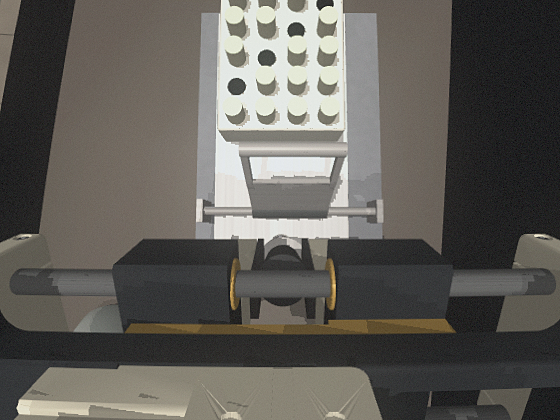

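Run:
```python
from h import *
st();print(tipnow())
plan([(tcp_for([515.6,-122.9,128]),Qi,2),(tcp_for([515.6,-122.9,106]),Qi,2)])
```

```text
t 20.0 tcp [ 519.5 -124.8  234.5] z [ 0.032 -0.339 -0.94 ] y [-0.996 -0.091 -0.001] F [-0.  -0.1 -2.3] M [1.37 0.12 0.03] w 21.5 j [ 0.37  0.09 -0.52  0.38 -1.09 -0.47]
(array([ 518.29683639, -117.86012531,  141.46257808]), array([ 5.91428720e-04,  3.71106397e-03, -9.99992939e-01]))
dp [[-0.02, 0.16, 0.71], [-0.02, 0.15, 0.71], [-0.38, 0.0, 1.03], [-0.37, 0.0, 1.03]] dr [[-0.1, 0.1, 0.2], [-0.1, 0.1, 0.2], [-0.0, -0.0, -0.0], [-0.0, -0.0, -0.0]]
end [ 516.9 -129.6  199. ]
```

>>> servo_tool --dp '[[0,0.16,0.71],[0,0.15,0.71],[-0.38,0,1.03],[-0.37,0,1.03],[0,0,0]]' --dr '[[-0.1,0.1,0.2],[-0.1,0.1,0.2],[0,0,0],[0,0,0],[0,0,0]]' --hand '[1.6,1.6,1.6,1.6,1.6]'

```text
time: 20.42
tcp_pos: [515.9, -130.4, 197.6]
ee_rot: [0.724, -0.667, 0.128, 0.119]
force: [-0.7, -1.2, -2.9]
grip_width: 21.4
```

```bash
cat > look2.py <<'E'
from h import *
import sys
s=cap('side');c=cap('scene');st();print(tipnow())
C=np.zeros((560,800,3),np.uint8)
C[:,:400]=cv2.resize(s['img'][130:180,305:340],(400,560),interpolation=2)
C[:,400:]=cv2.resize(c['img'][150:210,115:160],(400,560),interpolation=2)
cv2.imwrite('pics/%s.png'%sys.argv[1],C[:,:,::-1])
t,a=tipnow()
P=[t,t-69*a,[519.4,-121.4,98]]
f=lambda p:[(p[0]-305)*400/35,(p[1]-130)*11.2]
g=lambda p:[400+(p[0]-115)*400/45,(p[1]-150)*560/60]
print([np.round(f(p)) for p in proj(s,P)],[np.round(g(p)) for p in proj(c,P)])
E
python3 look2.py t19
```

```text
t 20.52 tcp [ 517.2 -130.3  199.8] z [ 0.029 -0.344 -0.939] y [-0.997 -0.082 -0.001] F [ 0.6  0.5 -1.3] M [ 1.35  0.05 -0.  ] w 21.3 j [ 0.36  0.12 -0.58  0.4  -1.01 -0.52]
(array([ 516.01900257, -123.74128339,  106.73540699]), array([ 9.47242793e-04, -8.60723326e-04, -9.99999181e-01]))
[array([213., 287.]), array([225.,  65.]), array([197., 317.])] [array([625., 369.]), array([571.,  96.]), array([636., 410.])]
```

View pics/t19.png

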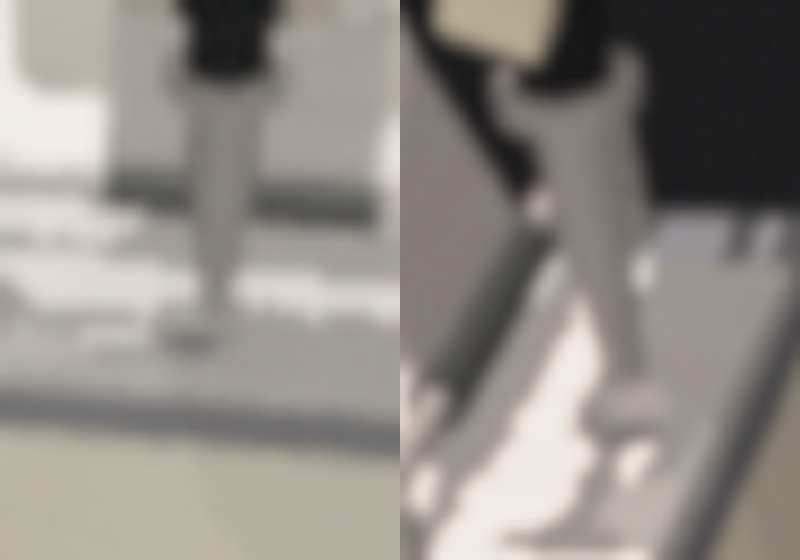

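>>> servo_tool --dp '[[-0.2,0,0.56],[-0.2,0,0.56],[-0.1,0,0.28],[0,0,0]]' --dr '[[0,0,0],[0,0,0],[0,0,0],[0,0,0]]' --hand '[1.6,1.6,1.6,1.6]'

```text
time: 20.85
tcp_pos: [517.1, -130.5, 184.6]
ee_rot: [0.724, -0.667, 0.129, 0.118]
force: [-0.6, -0.8, -1.5]
grip_width: 21.2
```

```bash
python3 look2.py t20
```

```text
t 20.95 tcp [ 517.5 -130.5  185.4] z [ 0.03  -0.343 -0.939] y [-0.997 -0.082 -0.002] F [ 0.5 -0.2 -1.8] M [1.35 0.1  0.01] w 21.3 j [ 0.35  0.13 -0.61  0.42 -0.97 -0.53]
(array([ 516.51794441, -123.91165712,   92.37691792]), array([ 2.29436913e-03, -5.98328453e-04, -9.99997189e-01]))
[array([209., 331.]), array([221., 112.]), array([197., 317.])] [array([635., 424.]), array([581., 156.]), array([636., 410.])]
```

View pics/t20.png

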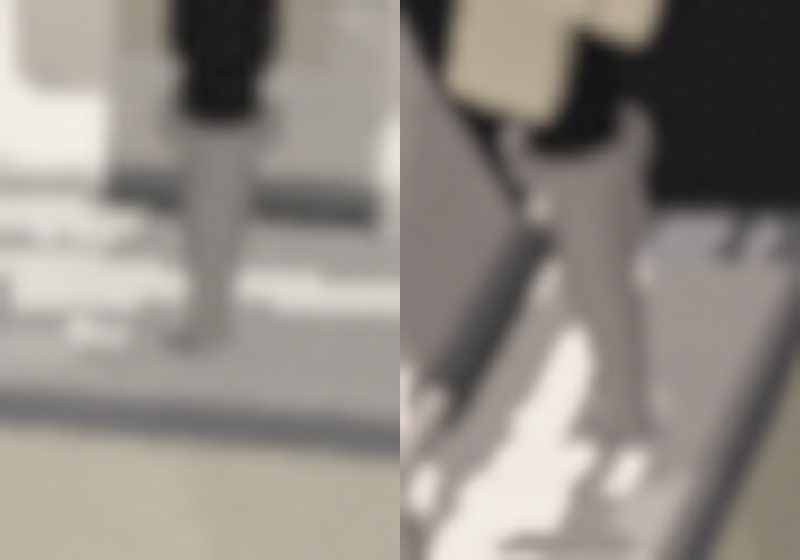

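>>> servo_tool --dp '[[-0.14,0,0.38],[-0.14,0,0.38],[0,0,0]]' --dr '[[0,0,0],[0,0,0],[0,0,0]]' --hand '[1.6,1.6,1.6]'

```text
time: 21.2
tcp_pos: [517.1, -130.5, 176.5]
ee_rot: [0.724, -0.667, 0.129, 0.118]
force: [-0.1, -0.1, -1.3]
grip_width: 21.1
```

```bash
python3 -c "
from h import *
st();print(tipnow())"
```

```text
t 21.2 tcp [ 517.1 -130.5  176.5] z [ 0.029 -0.343 -0.939] y [-0.997 -0.081 -0.001] F [-0.1 -0.1 -1.3] M [ 1.34  0.2  -0.06] w 21.1 j [ 0.35  0.14 -0.62  0.42 -0.95 -0.54]
(array([ 515.99759174, -123.94318187,   83.47366275]), array([ 1.51471607e-03, -4.91414310e-04, -9.99998732e-01]))
```

>>> servo_tool --dp '[[-0.14,0,0.38],[-0.14,0,0.38],[0,0,0]]' --dr '[[0,0,0],[0,0,0],[0,0,0]]' --hand '[1.6,1.6,1.6]'

```text
time: 21.45
tcp_pos: [517.3, -130.4, 168.4]
ee_rot: [0.724, -0.667, 0.129, 0.118]
force: [0.3, 0.8, -3.3]
grip_width: 21.8
```

```bash
python3 -c "
from h import *
st();print(tipnow())"
```

```text
t 21.45 tcp [ 517.3 -130.4  168.4] z [ 0.03  -0.343 -0.939] y [-0.997 -0.081 -0.002] F [ 0.3  0.8 -3.3] M [ 1.82  0.15 -0.02] w 21.8 j [ 0.35  0.15 -0.63  0.43 -0.93 -0.55]
(array([ 516.24604492, -123.80829732,   75.37710415]), array([ 1.81107665e-03, -3.36756597e-04, -9.99998303e-01]))
```

```bash
python3 -c "
from h import *
q=R.from_quat(env.state()['ee_rot'])
plan([(env.state()['tcp_pos']+np.array([-4.3,-.6,0]),q,3),(env.state()['tcp_pos']+np.array([-4.3,-.6,-8]),q,2)])"
```

```text
dp [[0.01, 0.14, 0.0], [0.01, 0.15, 0.01], [0.0, 0.14, -0.0], [-0.14, 0.0, 0.37], [-0.13, 0.0, 0.38]] dr [[0.0, 0.0, 0.0], [0.0, 0.0, 0.0], [0.0, 0.0, 0.0], [0.0, 0.0, 0.0], [0.0, 0.0, 0.0]]
end [ 513.1 -131.   160.4]
```

>>> servo_tool --dp '[[0.01,0.14,0],[0.01,0.15,0],[0,0.14,0],[-0.14,0,0.37],[-0.13,0,0.38]]' --dr '[[0,0,0],[0,0,0],[0,0,0],[0,0,0],[0,0,0]]' --hand '[1.6,1.6,1.6,1.6,1.6]'

```text
time: 21.87
tcp_pos: [514.2, -130.6, 161.8]
ee_rot: [0.724, -0.667, 0.13, 0.117]
force: [1.4, 1.9, 0.6]
grip_width: 21.2
```

```bash
python3 look2.py t21
```

```text
t 21.97 tcp [ 513.3 -130.8  160.8] z [ 0.03  -0.343 -0.939] y [-0.997 -0.082 -0.002] F [ 2.4  1.6 -1.4] M [ 2.3  -0.64  0.26] w 21.4 j [ 0.35  0.15 -0.65  0.43 -0.91 -0.56]
(array([ 512.32206463, -124.25559408,   67.81176844]), array([ 2.41165132e-03, -2.09558662e-04, -9.99997070e-01]))
[array([221., 408.]), array([233., 193.]), array([197., 317.])] [array([657., 505.]), array([606., 244.]), array([636., 410.])]
```

View pics/t21.png

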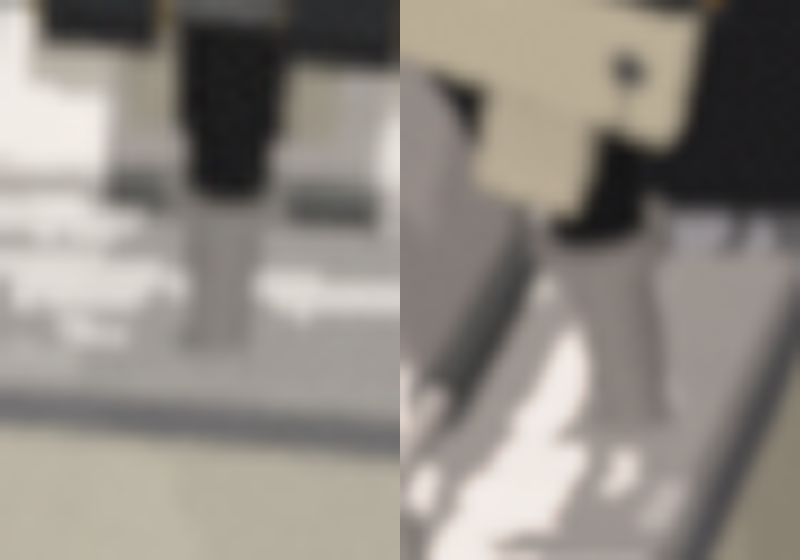

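>>> servo_tool --dp '[[-0.14,0,0.38],[-0.14,0,0.38],[0,0,0]]' --dr '[[0,0,0],[0,0,0],[0,0,0]]' --hand '[1.6,1.6,1.6]'

```text
time: 22.22
tcp_pos: [513.1, -131.0, 152.4]
ee_rot: [0.724, -0.667, 0.129, 0.118]
force: [2.0, 1.7, -2.2]
grip_width: 21.3
```

```bash
python3 -c "
from h import *
st();print(tipnow())"
```

```text
t 22.22 tcp [ 513.1 -131.   152.4] z [ 0.03  -0.343 -0.939] y [-0.997 -0.081 -0.002] F [ 2.   1.7 -2.2] M [ 2.35 -0.64  0.18] w 21.3 j [ 0.35  0.16 -0.67  0.44 -0.89 -0.58]
(array([ 512.01915852, -124.39725943,   59.37000146]), array([ 1.73731219e-03, -4.42536972e-04, -9.99998393e-01]))
```

>>> servo_tool --dp '[[-0.14,0,0.38],[-0.14,0,0.38],[0,0,0]]' --dr '[[0,0,0],[0,0,0],[0,0,0]]' --hand '[1.6,1.6,1.6]'

```text
time: 22.47
tcp_pos: [512.9, -131.0, 144.2]
ee_rot: [0.724, -0.667, 0.129, 0.118]
force: [1.6, 1.8, -3.9]
grip_width: 21.3
```

```bash
python3 -c "
from h import *
st();print(tipnow())"
```

```text
t 22.47 tcp [ 512.9 -131.   144.2] z [ 0.029 -0.343 -0.939] y [-0.997 -0.081 -0.001] F [ 1.6  1.8 -3.9] M [ 2.46 -0.58  0.27] w 21.3 j [ 0.35  0.17 -0.68  0.45 -0.87 -0.59]
(array([ 511.80826081, -124.46280133,   51.14572912]), array([ 1.38624731e-03, -4.97859909e-04, -9.99998915e-01]))
```

>>> servo_tool --dp '[[-0.11,0,0.28],[-0.11,0,0.28],[0,0,0]]' --dr '[[0,0,0],[0,0,0],[0,0,0]]' --hand '[1.6,1.6,1.6]'

```text
time: 22.72
tcp_pos: [513.0, -130.9, 138.4]
ee_rot: [0.724, -0.667, 0.129, 0.118]
force: [1.7, 1.4, -2.6]
grip_width: 21.3
```

```bash
python3 -c "
from h import *
st();print(tipnow())"
```

```text
t 22.72 tcp [ 513.  -130.9  138.4] z [ 0.029 -0.343 -0.939] y [-0.997 -0.081 -0.002] F [ 1.7  1.4 -2.6] M [ 2.19 -0.5   0.27] w 21.3 j [ 0.35  0.18 -0.69  0.46 -0.86 -0.59]
(array([ 511.88849622, -124.37283515,   45.40045728]), array([ 1.58658975e-03, -5.82005199e-04, -9.99998572e-01]))
```

>>> servo_tool --dp '[[-0.11,0,0.28],[-0.11,0,0.28],[0,0,0]]' --dr '[[0,0,0],[0,0,0],[0,0,0]]' --hand '[1.6,1.6,1.6]'

```text
time: 22.97
tcp_pos: [513.0, -130.8, 132.4]
ee_rot: [0.724, -0.667, 0.129, 0.118]
force: [1.8, 1.0, -3.2]
grip_width: 20.8
```

```bash
python3 -c "
from h import *
st();print(tipnow())"
```

```text
t 22.97 tcp [ 513.  -130.8  132.4] z [ 0.029 -0.343 -0.939] y [-0.997 -0.081 -0.002] F [ 1.8  1.  -3.2] M [ 1.92 -0.28  0.18] w 20.8 j [ 0.35  0.18 -0.7   0.46 -0.84 -0.6 ]
(array([ 511.86307258, -124.28550869,   39.39507336]), array([ 1.56150131e-03, -6.42079880e-04, -9.99998575e-01]))
```

>>> servo_tool --dp '[[-0.1,0,0.28],[-0.07,0,0.19],[0,0,0]]' --dr '[[0,0,0],[0,0,0],[0,0,0]]' --hand '[1.6,1.6,1.6]'

```text
time: 23.22
tcp_pos: [513.1, -130.8, 127.6]
ee_rot: [0.724, -0.667, 0.129, 0.118]
force: [0.2, 1.8, -2.3]
grip_width: 21.2
```

>>> servo_tool --dp '[[-0.07,0,0.19],[0,0,0]]' --dr '[[0,0,0],[0,0,0]]' --hand '[1.6,1.6]'

```text
time: 23.38
tcp_pos: [513.1, -130.8, 125.7]
ee_rot: [0.724, -0.667, 0.129, 0.118]
force: [0.3, 0.2, -1.6]
grip_width: 21.4
```

```bash
python3 look2.py t22
```

```text
t 23.48 tcp [ 513.2 -130.8  126. ] z [ 0.03  -0.343 -0.939] y [-0.997 -0.081 -0.002] F [-0.5  0.2 -1.8] M [1.41 0.1  0.02] w 21.5 j [ 0.35  0.19 -0.71  0.47 -0.82 -0.61]
(array([ 512.1569157 , -124.2474317 ,   32.93374238]), array([ 2.08712958e-03, -5.89313491e-04, -9.99997648e-01]))
[array([216., 512.]), array([228., 303.]), array([197., 317.])] [array([682., 630.]), array([633., 378.]), array([636., 410.])]
```

View pics/t22.png

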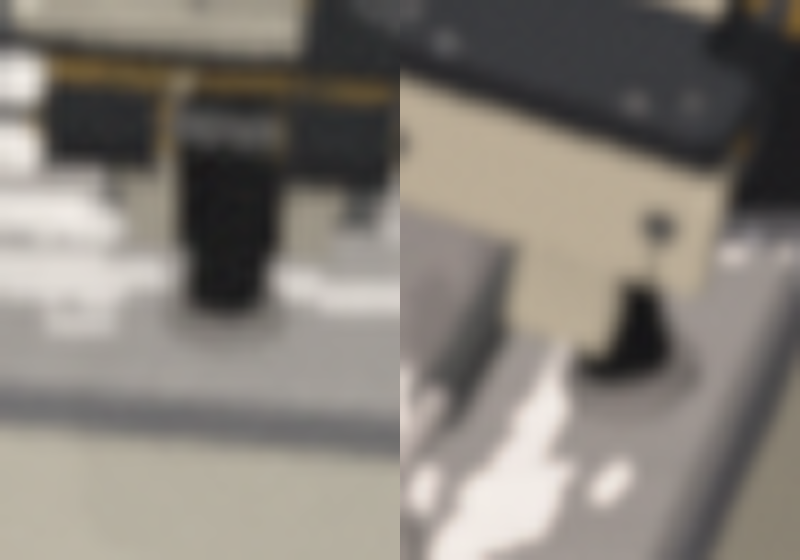

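>>> servo_tool --dp '[[-0.07,0,0.19],[0,0,0]]' --dr '[[0,0,0],[0,0,0]]' --hand '[1.6,1.6]'

```text
time: 23.65
tcp_pos: [513.2, -130.8, 123.8]
ee_rot: [0.724, -0.667, 0.129, 0.118]
force: [0.4, 1.0, -2.7]
grip_width: 21.7
```

>>> servo_tool --dp '[[-0.07,0,0.19],[0,0,0]]' --dr '[[0,0,0],[0,0,0]]' --hand '[1.6,1.6]'

```text
time: 23.82
tcp_pos: [513.5, -130.8, 122.1]
ee_rot: [0.724, -0.667, 0.13, 0.118]
force: [-0.9, 0.3, -0.3]
grip_width: 21.2
```

>>> servo_tool --dp '[[-0.04,0,0.12],[0,0,0]]' --dr '[[0,0,0],[0,0,0]]' --hand '[1.6,1.6]'

```text
time: 23.98
tcp_pos: [513.8, -131.0, 122.0]
ee_rot: [0.724, -0.667, 0.13, 0.118]
force: [-2.7, 1.0, 10.7]
grip_width: 21.5
```

>>> servo_tool --dp '[[-0.04,0,0.12],[0,0,0]]' --dr '[[0,0,0],[0,0,0]]' --hand '[1.6,1.6]'

```text
time: 24.15
tcp_pos: [514.0, -131.3, 121.8]
ee_rot: [0.724, -0.667, 0.131, 0.118]
force: [-7.6, 2.7, 21.4]
grip_width: 21.2
```

>>> servo_tool --dp '[[0.03,0,-0.1],[0,0,0],[0,0,0],[0,0,0]]' --dr '[[0,0,0],[0,0,0],[0,0,0],[0,0,0]]' --hand '[1.6,2.4,3.5,4]' --grip_force 5

```text
time: 24.48
tcp_pos: [513.5, -130.6, 120.4]
ee_rot: [0.724, -0.667, 0.129, 0.118]
force: [-0.6, 0.2, 0.4]
grip_width: 32.5
```

>>> servo_tool --dp '[[0,0,0],[0,0,-1.5],[0,0,-2.5],[0,0,-3],[0,0,-3]]' --dr '[[0,0,0],[0,0,0],[0,0,0],[0,0,0],[0,0,0]]' --hand '[4,4,4,4,4]'

```text
time: 24.9
tcp_pos: [509.8, -96.2, 214.9]
ee_rot: [0.724, -0.667, 0.129, 0.118]
force: [0.9, 0.5, 1.0]
grip_width: 40.3
```

```bash
python3 look2.py t23
python3 - <<'E'
from h import *
w=cap('wrist','wrist23');cv2.imwrite('pics/scene23.png',load('scene')['img'][:,:,::-1])
E
```

```text
t 25.0 tcp [513.2 -94.6 218.7] z [ 0.038 -0.341 -0.939] y [-0.996 -0.084 -0.01 ] F [ 0.4  0.5 -0.5] M [1.19 0.04 0.04] w 40.2 j [ 0.43  0.09 -0.56  0.38 -1.07 -0.56]
(array([512.8142999, -87.8194367, 125.63913  ]), array([ 0.00969602,  0.00161143, -0.99995169]))
[array([203., 307.]), array([218.,  80.]), array([197., 317.])] [array([764., 297.]), array([714.,  17.]), array([636., 410.])]
```

View pics/t23.png

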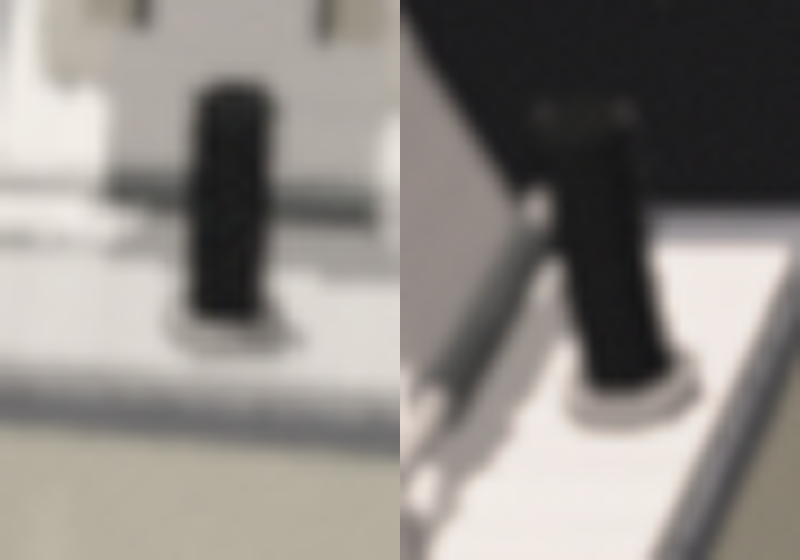

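View pics/wrist23.png

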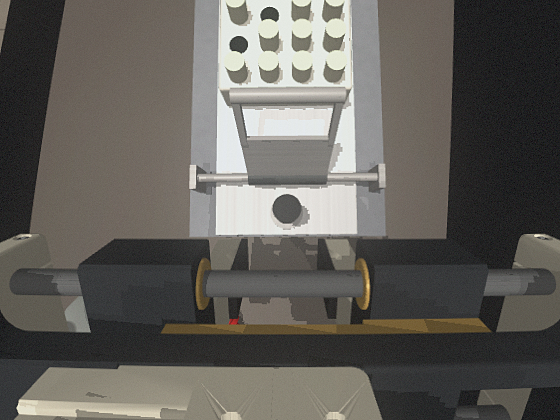

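View pics/scene23.png

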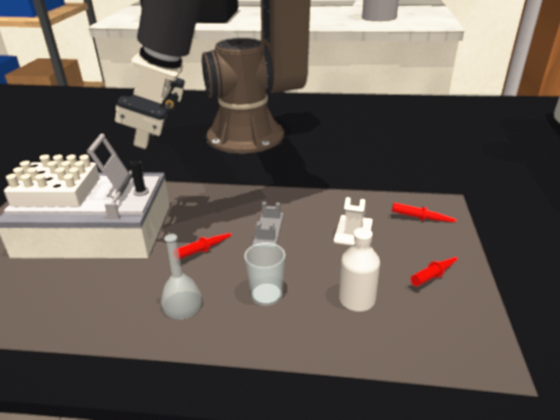

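Run:
```python
from h import *
s=load('side');c=load('scene');w=load('wrist')
print(tri([(s,(325.6,138.3)),(c,(135.6,161.5))]),tri([(s,(325.6,138.3)),(c,(135.6,161.5)),(w,(287,208))]))
P=[[512,-124.3,169],[512,-124.3,104]]
print(proj(s,P),proj(c,P),proj(w,P))
```

```text
(array([ 512.38787405, -122.40871525,  170.13169797]), [np.float64(0.4329318984412843), np.float64(0.6274602827854436)]) (array([ 512.28972696, -123.36335215,  169.74990735]), [np.float64(0.5215301915754541), np.float64(0.6225219684506772), np.float64(1.1523825623460404)])
[[325.95848617 137.8819344 ]
 [324.98292656 156.45774738]] [[135.26105551 162.36409184]
 [140.99841586 189.67937465]] [[287.63211117 207.99562468]
 [287.11152894 211.92959257]]
```

Handle top measures 169.7 mm, against 169 mm expected when home. The pin is upright at the base hole, so I'll hand in.

```bash
python3 -c "
from h import *
print(env.finish_job()); st()"
```

```text
the job is handed in; nothing more can be done
None
the job is handed in; nothing more can be done
```

The job is done and handed in at about 25 s on the robot's clock, with no force limit reached.

**What I did**
- **Guard:** I gripped the bar, swung it over to about 1.86 rad and let go. It fell open onto its stop.
- **Rest:** I took the grey and black pin from its cradle and laid it in the sloped rest. The arm could not reach the full 45° tilt there: two joints came up against their range limits, without a fault. So I placed it at 25° and loosened the grip, which let the pin settle into the channel with its collar against the top. Then I let go.
- **Insertion:** I took it again by the handle and lowered it through the overlap of the two holes, which the wrist picture showed as 8.2 mm out of line. The pin drew the plate across on the way down, and it stopped with about 21 N upward when the collar landed. I then released it and backed off.

**Last checks**
- **Pin:** It stands upright at the base hole. The handle top measured 169.7 mm, against 169 mm with the collar flat on the plate.
- **Rest of the scene:** In the last pictures the guard is still open and the flask, beaker, bottle and red pins look undisturbed. The gripper is clear of everything.
- **Disagreement:** While the pin was first held, the wrist picture put it about 10 mm nearer the fingertips than the other two cameras did. I went with the two cameras, and the later fits bore that out.

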